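Fit the dryer's control card and lever it home

ROBOT

A 6-joint arm with a two-finger parallel gripper is mounted at the origin on the work surface. World frame = base frame: x ahead of the robot, y to its left, z up, the work surface at z = 0. Lengths are in mm, angles in rad, forces in N, time in s.
With the tool pointing down it reaches from about 300 to 775 mm from the base axis. Payload 14.6 kg.
Tool frame: the origin (TCP) lies midway between the tips of the shut fingers; the grasp point (between the pads) lies 19 mm behind it (pinch_z is the distance from the TCP to the grasp point, in mm); z points along the fingers, y is the direction in which the jaws open and shut (so a half turn about z gives the same grasp; the last joint's range is limited). The gripper opens to 94 mm and grips with 3 to 60 N. Pads are 16 mm wide; open, the fingers measure 119 mm over their backs; the gripper's body (75 mm by 177 mm) begins 78 mm behind the grasp point.
Start: joints at [-1.289, 0.3, 1.521, -0, 1.321, -0.067], TCP at [187.966, -516.873, 172.546] pointing down, gripper open.
Joint ranges: [-3.03, 3.03], [-0.79, 2.21], [0.23, 2.52], [-1.04, 4.18], [0, 3.07], [-2.55, 2.55]. Speed limits (rad/s): [2.22, 2.22, 2.57, 3.14, 3.14, 3.14].

INTERFACE

Orientations are given as [roll, pitch, yaw] about the fixed x, y, z axes, in that order (R = Rz(yaw) Ry(pitch) Rx(roll)).
In Python, from cell import read_state, camera, sign_off, pinch_z gives the robot as it stands. The module is installed in compiled form; this text tells all that it offers.
- The arm moves only by the tool servo_tool, never from a script. Its argument "series" is a list of rows, each a list of 6 numbers: the shift along the tool's x, y, z in cm, then the turn, a rotation vector about the tool's x, y, z in rad. In form: [[tx, ty, tz, rx, ry, rz], ...]. A call has exactly 10 rows; each row is the pose to reach, as a shift and turn from the pose commanded when the call began, along the tool's axes at that moment; what a row does not reach only later rows make up. A row lasts 1/12 s, in which the tool goes at most 41.7 mm and 7.16 degrees, less where a joint would pass 70% of its speed; a pose out of reach is approached as far as the arm can. A call with a gripper value outside its range is refused whole. "gripper" is the finger opening in cm, from 0 to 9.4, set as the call begins (left out, the last holds). The fingers move at their own pace and stop on an object; "grip_force" is the grip in N (left out, the last holds). Time passes only in rows, so rows that repeat a pose let the fingers close, or fill a call up. It gives the time, the measured TCP pose, the force and the opening at its end, in the units of the state.
- read_state(): the state, without advancing time (a new reading comes with each control period).
- camera(name): name is "scene" or "top" or "wrist"; returns a dict with "pixels" (400x640x3 uint8, red, green, blue), "fx", "fy", "cx", "cy" (pixels), "pose" (4x4, takes a point from camera to world coordinates); the wrist camera has in their place "mount" (4x4, takes a point from camera to tool coordinates, whose origin is the TCP and whose axes are the flange's). Camera axes: x right, y down, z forward; pixel columns grow to the right and rows downward; lengths in mm; the calibration is good to about 2 mm. A picture is of the moment at which its call begins: read the wrist's pose just before it. There is no depth.
- sign_off(): hands the job in, once; it reports no verdict.
The state is a dict: "clock": time; "joints": joint angles; "qd": joint speeds; "effort": joint torques, N m; "eef_pos": TCP position; "eef_rot": TCP orientation; "wrist_force": force on the tool from outside, world axes, zero at the start; "moment": the same for the moment, N m; "finger_gap": finger opening in mm.
Only numpy, scipy, OpenCV 4.12 (cv2) and the standard library are available. Lean on these libraries where they do the work, as an engineer would, in place of code of your own. Each camera call takes 0.05 s, during which the arm holds its last target.

TASK

Take the spare control card by its grip bar out of the wooden stand and slide it gently down the two card guides of the open rack until it rests on the sockets. It will not go home by hand, and neither guides nor sockets may be forced: feel your way in, let go of the card, then swing both ejector levers gently up and inward to their stops so that they press the card fully home, and leave everything else on the bench where it is.

Things in the scene. Friction and masses are not known exactly. Their poses are not given: they have to be found in the camera images.
- card: loose control card, about 0.2 kg: upright board 140 wide (its y), 85 high, 5 thick (its x), with a black grip bar on the middle of its upper edge. Origin: middle of the lower edge, z up. The upper edge beside the bar is where the ejector levers press. It starts standing loosely in the slot of the stand, lower edge 8 mm above the bench
- card_grip (a point): centre of the card's grip bar (80 along card y, 12 thick along card x, 24 high), 97 mm above the card's lower edge; grasp here from above, across the 12 mm
- stand: fixed wooden stand that holds the card at the start, 70 x 160 mm, 38 high, slot along its y, 30 deep; origin under its middle
- rack: open steel rack fixed to the bench, base 110 x 240 mm, with a card guide and an ejector lever at either end (y). Origin: middle of its underside, on the bench; y along the card, x across the card's thickness, z up. With the card resting on the sockets the grip bar's centre is 127 mm above the bench, 6 mm less when fully home
- slot_mouth (a point): nominal middle between the two black guide channels, 94 mm above the bench, axes as the rack's. Channels: 7 mm wide along x, at y 56 to 72 mm either side, 30 to 94 mm above the bench; over them a 45 degree lead-in, 11 mm high, 29 wide at the top. The guide pair is adjustable: clamped up to 8 mm off this point along rack x, either way, differently each time, square to the rack
- sockets (a point): point midway between the two white sockets (at y = +-60 mm from here, level with their tops, 30 mm above the bench). The card's lower edge comes to rest on them; to be home it goes 6 mm further. Each gives way only at about 14 N (28 N together), more than the hand may use, and stays where it is pressed
- lever_left (a joint): angle of the ejector lever at the rack's +y end (rad): 0 = wide open (starts 0 to 0.15), 1.2 = swung up and inward to its stop. Stays where left. Handle 65 mm from pivot to knob, leaning outward 0.98 rad from upright at 0, inward 0.22 at 1.2. Its roller meets the card's upper edge at about 0.85; from there the knob needs 10 to 20 N, before that 4 to 8 N
- lever_right (a joint): the same for the lever at the rack's -y end, mirrored: 0 = wide open, 1.2 = swung up and inward to its stop
- pivot_left (a point): pivot of the left lever: rack y = +88 mm, 113 mm above the bench, axis along rack x (the right one is at y = -88 mm)
- knob_left (a point): middle of the end knob of the left lever, a round bar 10 mm thick and 30 mm long along rack x; push it inward from its outer side
- knob_right (a point): the same for the right lever
- bucket: bystander: blue plastic bucket of clothespins, 148 mm across, 120 high; origin under its middle
- tin: bystander: closed aluminium tin with hinged lid, 94 x 134 x 59 mm
- hanger_hook: bystander: yellow plastic hanger hook lying flat, 170 mm long, 10 high
- hoof_pick: bystander: steel hoof pick lying flat, 165 mm long, 12 high
- screwdriver: bystander: screwdriver lying flat, about 200 mm long
- clothespin: bystander: wooden clothespin lying flat, 75 mm long
- jar: bystander: glass jar, 70 mm across, 90 high
Not all that is in view belongs to the job. There is more than one size of the card; the job needs the middle-sized.

How it is judged:
By the outcome, as a careful person would: the job done as asked, in the order asked, and still so for the second after the job is handed in, with the robot touching nothing.
It also fails if it takes over 72 s, if anything falls off the work surface, if the arm or the gripper's body presses on something with over 40 N, if the wrist force passes 120 N, or if a joint passes its speed limit or range.

## Working session

There is one attempt and no reset: what is moved stays moved. The work goes in short steps, Python scripts to look and compute and a tool call to move; the robot and the scene stay as the last step left them, time stands still between calls to the robot, and variables do not carry over. Pictures are saved under pics/ and viewed, and the job is handed in when it is done.

Besides the shell and the picture viewer there is one more tool, called after "Call:" as name(argument=value, ...), one argument or row to a line, values as JSON. servo_tool: Moves the arm, as the interface text tells. Its arguments: {"type":"object","properties":{"series":{"type":"array"},"gripper":{"type":"number"},"grip_force":{"type":"number"}},"required":["series"]}

```bash
ls; mkdir -p pics
python3 - <<'E'
from cell import *
import cv2,numpy as np
s=read_state();print({k:np.round(v,3) for k,v in s.items()}, pinch_z)
for n in ["scene","top","wrist"]:
    c=camera(n);cv2.imwrite(f"pics/{n}0.png",c["pixels"][:,:,::-1])
    print(n,c["fx"],c["fy"],c["cx"],c["cy"]);print(np.round(c.get("pose",c.get("mount")),4).tolist())
E
```

```text
pics
{'clock': np.float64(0.0), 'joints': array([-1.289,  0.3  ,  1.522, -0.   ,  1.321, -0.067]), 'qd': array([ 0.001, -0.001,  0.001,  0.001,  0.001,  0.   ]), 'effort': array([ 1.0000e-03, -5.3181e+01, -3.5274e+01,  7.1000e-02,  2.4000e-02,
       -0.0000e+00]), 'eef_pos': array([ 187.887, -516.592,  171.98 ]), 'eef_rot': array([-3.14 , -0.   ,  0.349]), 'wrist_force': array([1.082, 0.169, 1.035]), 'moment': array([-0.007,  0.015, -0.061]), 'finger_gap': np.float64(93.847)} 18.8
scene 509.6518078491295 509.6518078491295 323.4411440648725 206.50768949284895
[[-0.8658, 0.3779, -0.328, 965.4998], [0.5003, 0.6426, -0.5803, 615.5997], [-0.0085, -0.6665, -0.7454, 1007.6242], [0.0, 0.0, 0.0, 1.0]]
top 477.4403519900639 477.4403519900639 308.85558847964893 198.11196702315777
[[0.0075, -0.985, 0.1726, 310.035], [-1.0, -0.0073, 0.0016, -54.4691], [-0.0003, -0.1726, -0.985, 1546.3028], [0.0, 0.0, 0.0, 1.0]]
wrist 360.3771160545267 360.3771160545267 319.02623040732124 196.09519824443402
[[-0.0, -0.9728, -0.2318, 66.9381], [1.0, 0.0002, -0.0009, 1.0041], [0.001, -0.2318, 0.9728, -212.1227], [0.0, 0.0, 0.0, 1.0]]
```

View pics/scene0.png

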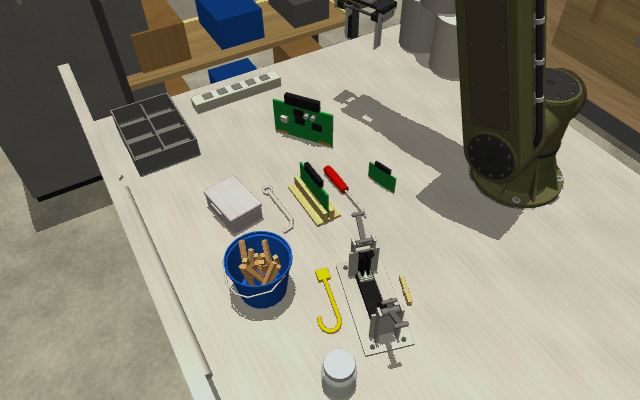

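View pics/top0.png

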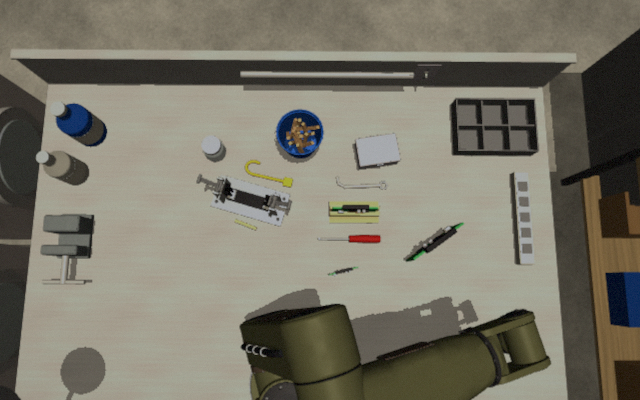

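View pics/wrist0.png

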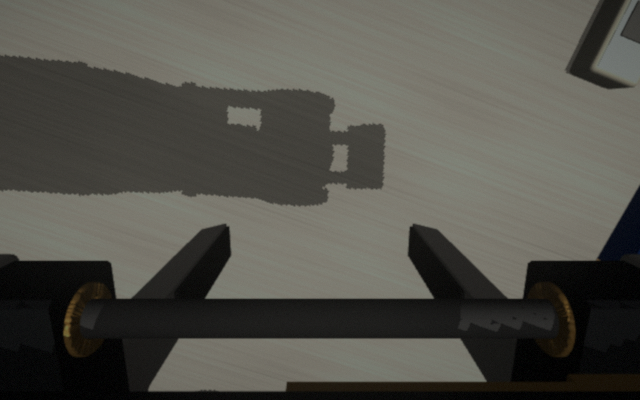

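Candidates for the card: the large one at top (435,242) / scene (303,118), the one in the wooden stand at top (353,208) / scene (315,185), and the small one at top (343,271) / scene (382,176). The one in the stand is the middle size and fits the description. I'll confirm it with an enlarged crop.

```bash
cat > h.py <<'E'
import numpy as np,cv2
from scipy.spatial.transform import Rotation as R
from scipy.optimize import least_squares
from cell import *
def shot(n,name):
    s=read_state(); c=camera(n); cv2.imwrite(f"pics/{name}.png",c["pixels"][:,:,::-1])
    if n=="wrist":
        T=np.eye(4);T[:3,:3]=R.from_euler('xyz',s["eef_rot"]).as_matrix();T[:3,3]=s["eef_pos"]
        c["pose"]=T@c["mount"]
    np.savez(f"pics/{name}.npz",pose=c["pose"],K=[c["fx"],c["fy"],c["cx"],c["cy"]])
    return c
def load(name):
    d=np.load(f"pics/{name}.npz");return d["pose"],d["K"]
def proj(name,P):
    T,K=load(name);q=(np.atleast_2d(P)-T[:3,3])@T[:3,:3]
    return np.c_[K[0]*q[:,0]/q[:,2]+K[2],K[1]*q[:,1]/q[:,2]+K[3]]
def onplane(name,uv,z):
    T,K=load(name);uv=np.atleast_2d(uv).astype(float)
    d=np.c_[(uv[:,0]-K[2])/K[0],(uv[:,1]-K[3])/K[1],np.ones(len(uv))]@T[:3,:3].T
    return T[:3,3]+d*((z-T[2,3])/d[:,2])[:,None]
def tri(obs):
    f=lambda p:np.concatenate([(proj(n,p)[0]-uv) for n,uv in obs])
    r=least_squares(f,[500,0,50]);return r.x,r.fun
def crop(name,u0,v0,u1,v1,out,k=None):
    im=cv2.imread(f"pics/{name}.png")[v0:v1,u0:u1]
    k=k or min(800/(u1-u0),600/(v1-v0))
    cv2.imwrite(f"pics/{out}.png",cv2.resize(im,None,fx=k,fy=k,interpolation=cv2.INTER_CUBIC));print(out,"scale",k)
E
python3 - <<'E'
from h import *
shot("scene","s1");shot("top","t1")
crop("s1",240,80,440,230,"s1a");crop("t1",190,120,410,285,"t1a");crop("s1",320,200,440,370,"s1b")
for nm,uv,z in [("stand",(354,212),38),("grip",(354,208),105),("rack",(250,200),0),("bucket",(300,133),120),("jar",(211,146),90)]:
    print(nm,onplane("t1",uv,z))
E
```

```text
s1a scale 4.0
t1a scale 3.6363636363636362
s1b scale 3.5294117647058822
stand [[ 530.45488128 -196.45591041   38.        ]]
grip [[ 533.00273055 -190.25803157  105.        ]]
rack [[573.30426241 141.33331677   0.        ]]
bucket [[765.19680278 -23.15244567 120.        ]]
jar [[730.00929054 258.04518512  90.        ]]
```

```bash
ls pics
```

```text
s1.npz
s1.png
s1a.png
s1b.png
scene0.png
t1.npz
t1.png
t1a.png
top0.png
wrist0.png
```

View pics/s1a.png

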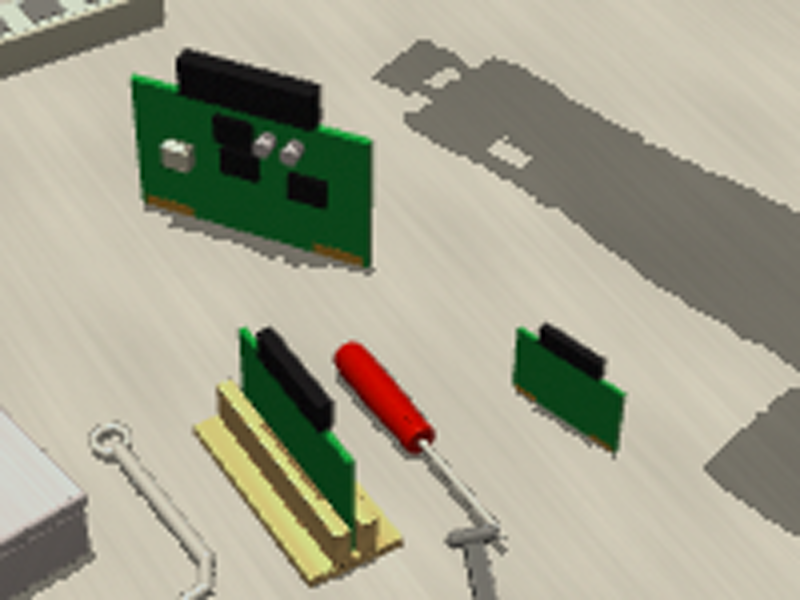

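View pics/t1a.png

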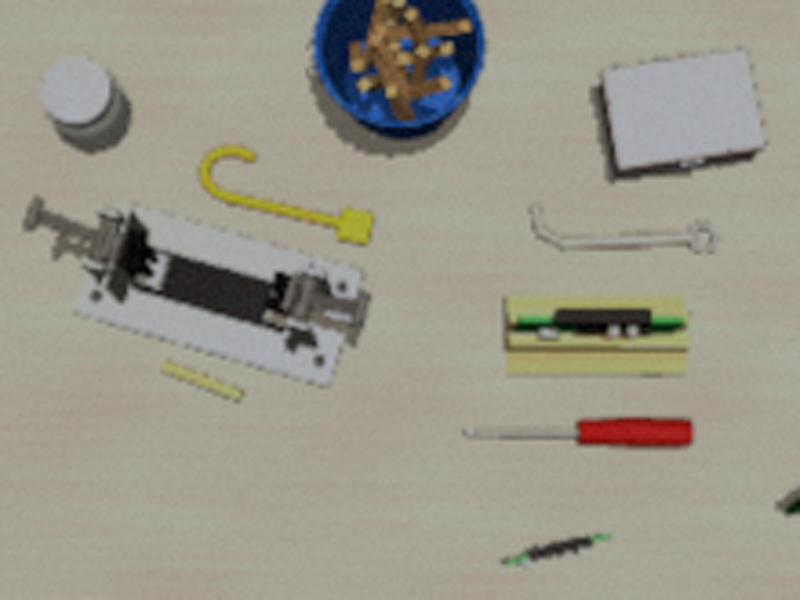

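View pics/s1b.png

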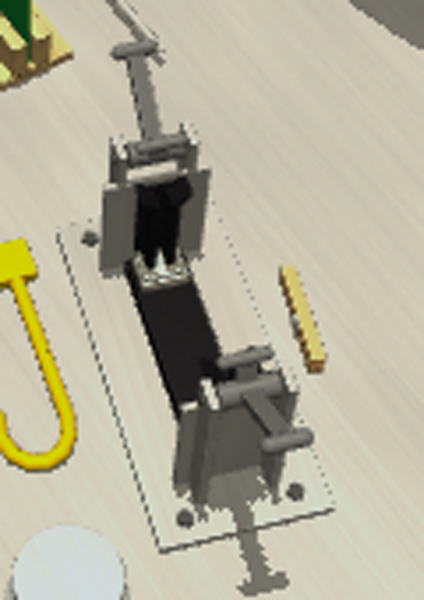

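The crop confirms it: the middle-sized card is the one in the wooden stand. The 1/3-scale and larger cards stand loose on the bench. Next I'll move over the stand to measure with the wrist camera.

```bash
cat >> h.py <<'E'
def plan(p,yaw):
    s=read_state();Rc=R.from_euler('xyz',s["eef_rot"]);Rt=R.from_euler('xyz',[np.pi,0,yaw])
    d=Rc.inv().apply(np.array(p)-s["eef_pos"])/10;w=(Rc.inv()*Rt).as_rotvec()
    print("tool shift cm",np.round(d,3),"rot",np.round(w,4),"at",np.round(s["eef_pos"],2),np.round(s["eef_rot"],4),"t",round(float(s["clock"]),2),"gap",np.round(s["finger_gap"],2),"F",np.round(s["wrist_force"],1))
E
python3 - <<'E'
from h import *
print(onplane("t1",[(435,242),(407,260),(463,224)],100))
plan([533,-260,240],np.pi/2)
E
```

```text
[[ 431.49504903 -434.93788527  100.        ]
 [ 376.77253771 -348.68866168  100.        ]
 [ 486.9320443  -522.31322104  100.        ]]
tool shift cm [ 41.204 -12.341  -6.762] rot [-4.000e-04 -3.000e-04 -1.222e+00] at [ 187.94 -516.76  172.3 ] [-3.1411 -0.      0.3488] t 0.25 gap 94.19 F [ 0.1 -0.7  0.5]
```

Call:
servo_tool(
  series=[
    [2,-0.5,-3,0,0,-0.12],
    [6,-1.8,-6.7,0,0,-0.24],
    [10,-3,-6.7,0,0,-0.36],
    [14,-4.2,-6.7,0,0,-0.48],
    [18,-5.4,-6.7,0,0,-0.6],
    [22,-6.6,-6.7,0,0,-0.72],
    [26,-7.8,-6.7,0,0,-0.84],
    [30,-9,-6.7,0,0,-0.96],
    [34,-10.2,-6.7,0,0,-1.08],
    [38,-11.4,-6.7,0,0,-1.2],
  ],
  gripper=6,
)

```text
clock: 1.08
eef_pos: [497.7, -285.5, 239.6]
eef_rot: [3.141, 0.0, 1.555]
wrist_force: [0.8, -0.9, -0.2]
finger_gap: 59.8
```

Run:
```python
from h import *
shot("wrist","w1");plan([533,-260,240],np.pi/2)
```

```text
tool shift cm [ 2.137  3.091 -0.086] rot [ 0.0008 -0.0015 -0.0027] at [ 502.03 -281.28  239.09] [ 3.1408e+00 -1.5000e-03  1.5681e+00] t 1.13 gap 60.19 F [3.8 3.4 0.6]
```

View pics/w1.png

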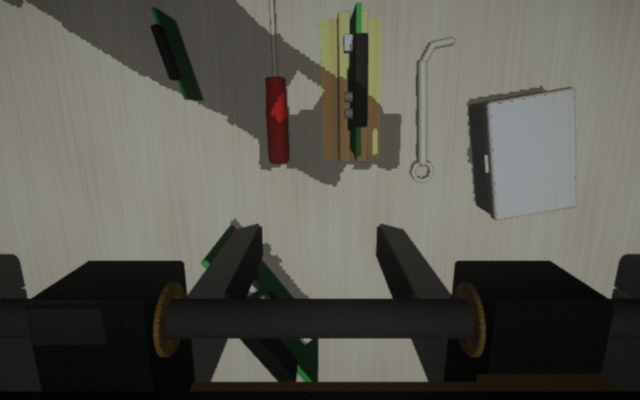

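Call:
servo_tool(
  series=[
    [2,1,0,0,0,0],
    [3.5,2,0,0,0,0],
    [3.9,3.1,0,0,0,0],
    [3.9,3.1,0,0,0,0],
    [3.9,3.1,0,0,0,0],
    [3.9,3.1,0,0,0,0],
    [3.9,3.1,0,0,0,0],
    [3.9,3.1,0,0,0,0],
    [3.9,3.1,0,0,0,0],
    [3.9,3.1,0,0,0,0],
  ],
)

```text
clock: 1.97
eef_pos: [527.9, -249.1, 239.6]
eef_rot: [3.142, 0.0, 1.548]
wrist_force: [1.2, 0.4, -0.1]
finger_gap: 60.1
```

Run:
```python
from h import *
shot("wrist","w2");shot("top","t2");plan([533,-240,240],np.pi/2);crop("w2",250,0,450,200,"w2a",3);crop("t2",320,190,390,235,"t2a",10)
```

```text
tool shift cm [ 0.91   0.474 -0.041] rot [ 0.0001  0.     -0.0222] at [ 528.06 -249.    239.59] [3.1415 0.     1.5485] t 2.07 gap 59.57 F [-0.2 -0.3  0.4]
w2a scale 3
t2a scale 10
```

View pics/w2a.png

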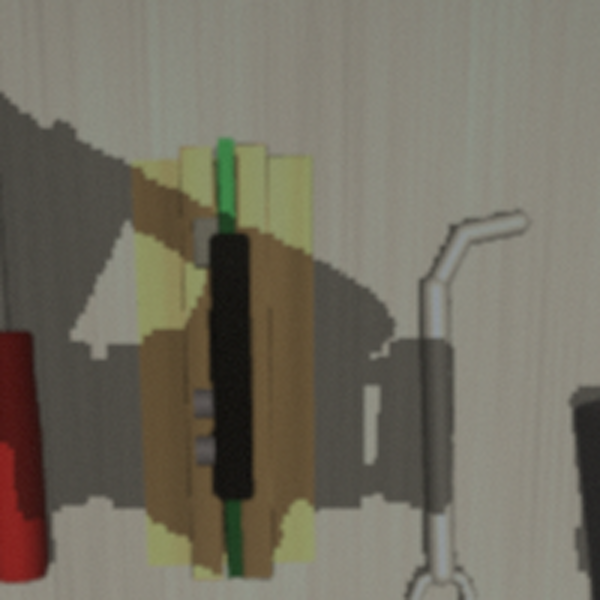

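View pics/t2a.png

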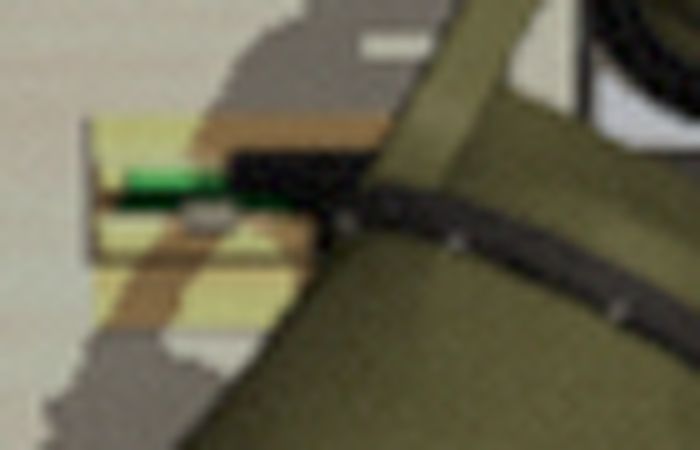

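Run:
```python
from h import *
crop("s1",290,150,340,220,"s1c",8);crop("t1",330,195,385,230,"t1c",14)
print(tri([("w2",(326.8,78.3)),("t1",(342.1,206.9)),("s1",(320.5,180.5))]))
print(tri([("w2",(327.8,166)),("t1",(369.3,206.9)),("s1",(307,163.8))]))
print(onplane("w2",[(326.8,78.3),(327.8,166)],117))
# green edge z=93
print(onplane("w2",[(250+226/3,138/3),(250+235/3,577/3)],93))
```

```text
s1c scale 8
t1c scale 14
(array([ 537.0434802 , -155.41591469,  116.36256171]), array([-0.28805765, -0.14951816,  0.74256571, -0.87236236, -0.00388387,
        0.24547995]))
(array([ 536.4543392 , -234.99717532,  108.73722296]), array([-0.587791  , -0.16296293, -0.5116183 , -0.09878109, -1.71905094,
       -0.10847083]))
[[ 537.28272245 -155.60083488  117.        ]
 [ 536.84293883 -233.91605294  117.        ]]
[[ 536.95360643 -124.90992773   93.        ]
 [ 537.42928528 -264.64601477   93.        ]]
```

View pics/s1c.png

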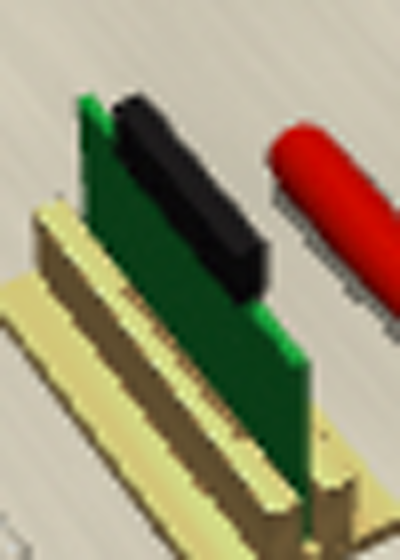

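View pics/t1c.png

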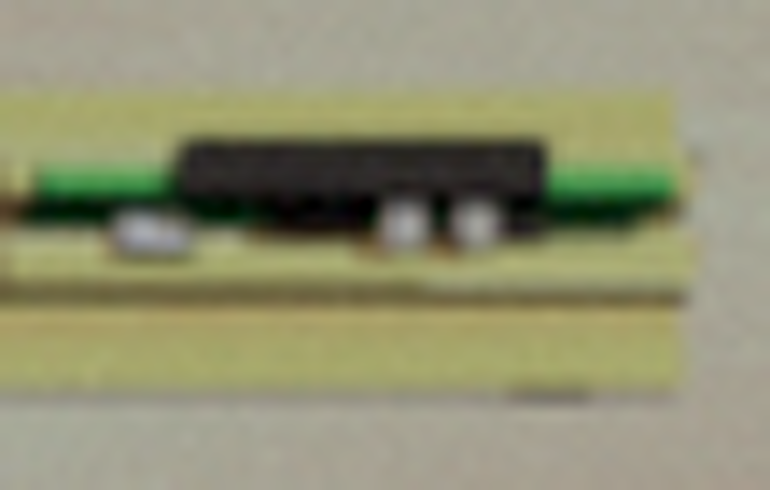

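Run:
```python
from h import *
plan([573,75,270],np.pi/2-0.286)
```

```text
tool shift cm [32.491  3.772 -3.042] rot [1.000e-04 0.000e+00 2.638e-01] at [ 528.06 -249.    239.59] [3.1415 0.     1.5485] t 2.07 gap 59.57 F [-0.2 -0.3  0.4]
```

Call:
servo_tool(
  series=[
    [3,0.5,-1.5,0,0,0.04],
    [7,1,-3,0,0,0.08],
    [11,1.5,-3,0,0,0.12],
    [15,2,-3,0,0,0.16],
    [19,2.5,-3,0,0,0.2],
    [23,3,-3,0,0,0.24],
    [27,3.4,-3,0,0,0.264],
    [30.5,3.8,-3,0,0,0.264],
    [32.5,3.8,-3,0,0,0.264],
    [32.5,3.8,-3,0,0,0.264],
  ],
)

```text
clock: 2.9
eef_pos: [573.1, 78.9, 269.4]
eef_rot: [-3.141, -0.0, 1.289]
wrist_force: [-0.5, 0.2, -0.3]
finger_gap: 60.1
```

Run:
```python
from h import *
import time
camera("scene");camera("scene");camera("scene")
shot("wrist","w3");plan([573,75,270],np.pi/2-.286);
```

```text
tool shift cm [ 0.067 -0.053 -0.044] rot [ 0.      0.0002 -0.0009] at [573.32  74.21 269.56] [3.1416e+00 2.0000e-04 1.2839e+00] t 3.1 gap 60.13 F [-0.2 -0.2  0.3]
```

View pics/w3.png

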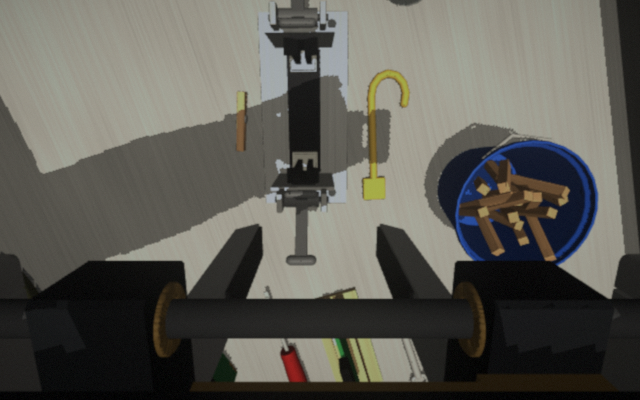

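Run:
```python
from h import *
crop("w3",230,0,380,110,"w3a");crop("w3",230,100,380,210,"w3b")
```

```text
w3a scale 5.333333333333333
w3b scale 5.333333333333333
```

View pics/w3a.png

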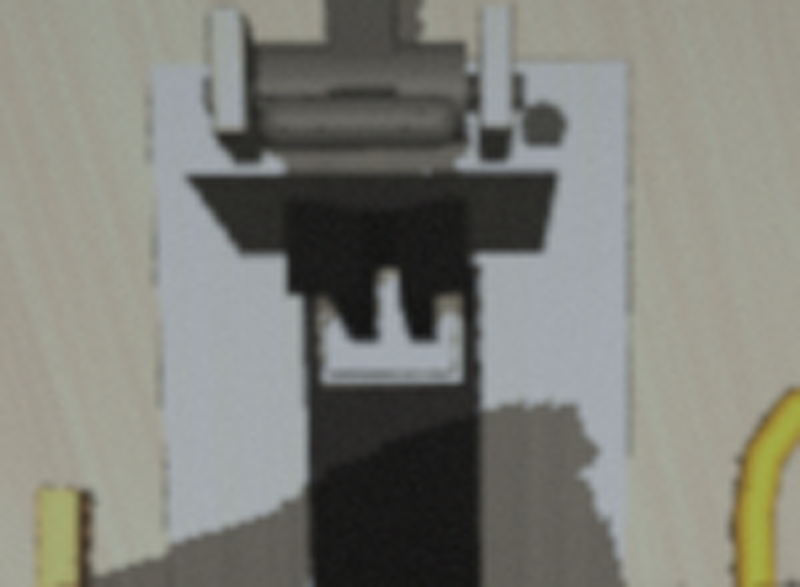

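View pics/w3b.png

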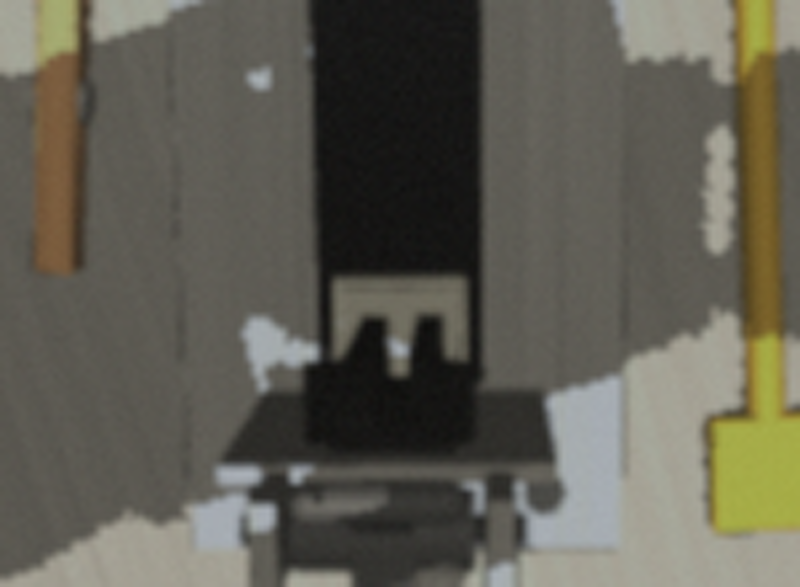

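Run:
```python
from h import *
k=16/3
def w(x,y,o=0): return (230+x/k,o+y/k)
print("far base corners z~8",onplane("w3",[w(150,62),w(628,62)],6))
print("near base",onplane("w3",[w(190,548,100),w(618,545,100)],6))
print("gap far z30",onplane("w3",[w(388,335)],30)," near ",onplane("w3",[w(398,350,100)],30))
print("lead top far z105",onplane("w3",[w(288,290),w(478,290),w(288,200),w(467,200)],105))
print("lead top near z105",onplane("w3",[w(305,362,100),w(475,362,100),w(305,440,100),w(470,440,100)],105))
plan([590,75,200],np.pi/2-.286)
```

```text
far base corners z~8 [[554.45566375 270.28713695   6.        ]
 [658.44286426 239.69267477   6.        ]]
near base [[487.98227066  41.07717313   6.        ]
 [593.10383059  11.00628688   6.        ]]
gap far z30 [[589.32214753 196.02472987  30.        ]]  near  [[555.75998859  78.0413251   30.        ]]
lead top far z105 [[574.48151009 199.0626053  105.        ]
 [608.05656506 189.186505   105.        ]
 [579.16611607 213.76391772 105.        ]
 [610.47839723 204.55261152 105.        ]]
lead top near z105 [[543.53753713  90.88395074 105.        ]
 [575.78849659  81.40334781 105.        ]
 [538.79663419  75.90009445 105.        ]
 [570.39868531  66.61106987 105.        ]]
tool shift cm [0.549 1.577 6.956] rot [ 0.      0.0002 -0.0009] at [573.32  74.21 269.56] [3.1416e+00 2.0000e-04 1.2839e+00] t 3.1 gap 60.13 F [-0.2 -0.2  0.3]
```

Run:
```python
from h import *
plan([556,76,180],np.pi/2-.283)
```

```text
tool shift cm [-0.317 -1.712  8.956] rot [ 0.      0.0002 -0.0039] at [573.32  74.21 269.56] [3.1416e+00 2.0000e-04 1.2839e+00] t 3.1 gap 60.13 F [-0.2 -0.2  0.3]
```

Call:
servo_tool(
  series=[
    [-0.3,-1,2,0,0,-0.002],
    [-0.3,-1.7,5,0,0,-0.004],
    [-0.3,-1.7,8,0,0,-0.004],
    [-0.3,-1.7,9,0,0,-0.004],
    [-0.3,-1.7,9,0,0,-0.004],
    [-0.3,-1.7,9,0,0,-0.004],
    [-0.3,-1.7,9,0,0,-0.004],
    [-0.3,-1.7,9,0,0,-0.004],
    [-0.3,-1.7,9,0,0,-0.004],
    [-0.3,-1.7,9,0,0,-0.004],
  ],
)

```text
clock: 3.93
eef_pos: [556.5, 77.1, 180.3]
eef_rot: [3.14, -0.0, 1.289]
wrist_force: [-0.4, -0.0, 1.0]
finger_gap: 59.8
```

Run:
```python
from h import *
shot("wrist","w4");plan([556,76,180],np.pi/2-.283);
im=cv2.imread("pics/w4.png");im=np.uint8(255*(im/255.)**0.5)
cv2.imwrite("pics/w4.png",im)
crop("w4",230,0,400,125,"w4a");crop("w4",230,100,400,225,"w4b")
```

```text
tool shift cm [-0.12  -0.002  0.006] rot [ 0.0007 -0.0002  0.0011] at [556.35  77.15 180.06] [ 3.1409e+00 -2.0000e-04  1.2888e+00] t 3.98 gap 59.94 F [-0.4  1.2 -0.4]
w4a scale 4.705882352941177
w4b scale 4.705882352941177
```

View pics/w4a.png

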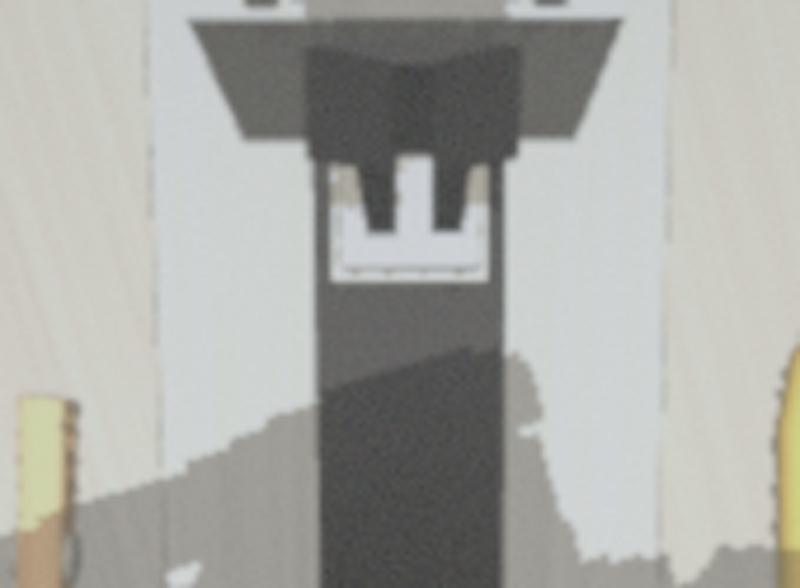

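View pics/w4b.png

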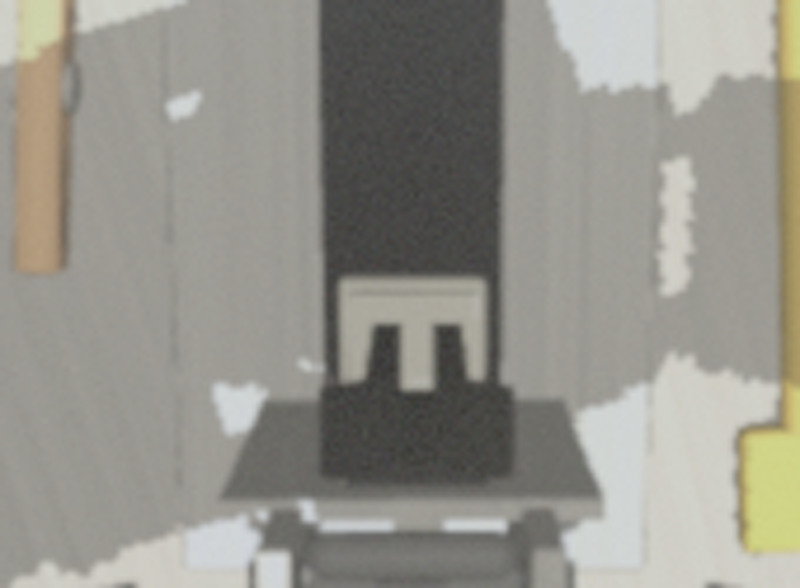

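Run:
```python
from h import *
k=4.70588
w=lambda x,y,o=0:(230+x/k,o+y/k)
def pr(n,a,b,z):
    A,B=onplane("w4",[a,b],z)[:, :2];d=A-B
    print(n,A.round(1),B.round(1),"mid",((A+B)/2).round(2),"len",np.linalg.norm(d).round(1),"yaw",np.arctan2(-d[0],d[1]).round(4))
pr("lead inner edge z94",w(413,158),w(417.5,385,100),94)
pr("gap bottom z30",w(415,230),w(417,326,100),30)
pr("gap top z94",w(415,158),w(417,388,100),94)
pr("sockets inner z30",w(411,280),w(413,278,100),30)
pr("socket inner top z30 (2nd line)",w(411,268),w(413,290,100),30)
pr("base left/right far z6?",w(150,62),w(668,62),6)
pr("base left/right near",w(185,565,100),w(645,565,100),6)
pr("plate top z105",w(405,20),w(411,500,100),105)
pr("plate bottom",w(405,140),w(411,400,100),0)
```

```text
lead inner edge z94 [590.5 196. ] [558.9  84.4] mid [574.73 140.2 ] len 116.1 yaw -0.2759
gap bottom z30 [590.5 195. ] [558.9  84.8] mid [574.7  139.91] len 114.6 yaw -0.2788
gap top z94 [590.9 195.9] [558.7  83.9] mid [574.77 139.91] len 116.6 yaw -0.2795
sockets inner z30 [587.1 186.2] [561.   95.1] mid [574.03 140.6 ] len 94.8 yaw -0.2785
socket inner top z30 (2nd line) [587.7 188.3] [560.3  92.6] mid [573.99 140.46] len 99.6 yaw -0.2788
base left/right far z6? [547.4 245.6] [651.4 215.5] mid [599.44 230.56] len 108.3 yaw 1.2889
base left/right near [488.8  41.4] [594.   10.9] mid [541.4   26.12] len 109.5 yaw 1.2886
plate top z105 [594.3 213.4] [552.7  67. ] mid [573.52 140.19] len 152.1 yaw -0.277
plate bottom [594.7 217.5] [551.3  63.7] mid [573.   140.58] len 159.8 yaw -0.275
```

Run:
```python
from h import *
plan([537,-195,200],np.pi/2)
```

```text
tool shift cm [-26.678   5.714  -1.996] rot [ 7.000e-04 -1.000e-04 -2.819e-01] at [556.35  77.15 180.06] [ 3.1409e+00 -2.0000e-04  1.2888e+00] t 3.98 gap 59.94 F [-0.4  1.2 -0.4]
```

Call:
servo_tool(
  series=[
    [-1,0.2,-1.5,0,0,-0.02],
    [-4,0.9,-2,0,0,-0.05],
    [-8,1.7,-2,0,0,-0.09],
    [-12,2.6,-2,0,0,-0.13],
    [-16,3.4,-2,0,0,-0.18],
    [-20,4.3,-2,0,0,-0.22],
    [-24,5.1,-2,0,0,-0.26],
    [-26.7,5.7,-2,0,0,-0.282],
    [-26.7,5.7,-2,0,0,-0.282],
    [-26.7,5.7,-2,0,0,-0.282],
  ],
)

```text
clock: 4.82
eef_pos: [536.3, -196.3, 199.5]
eef_rot: [-3.141, -0.0, 1.568]
wrist_force: [0.4, 0.6, 0.3]
finger_gap: 60.1
```

Run:
```python
from h import *
camera("scene");camera("scene");camera("scene");shot("wrist","w5")
plan([537,-195,86],np.pi/2);crop("w5",220,0,420,260,"w5a",2.3)
```

```text
tool shift cm [-9.2000e-02  1.1000e-02  1.1373e+01] rot [ 0.0002 -0.      0.0012] at [ 536.87 -194.08  199.73] [ 3.1414 -0.      1.572 ] t 5.02 gap 60.02 F [ 0.9  0.2 -0. ]
w5a scale 2.3
```

View pics/w5a.png

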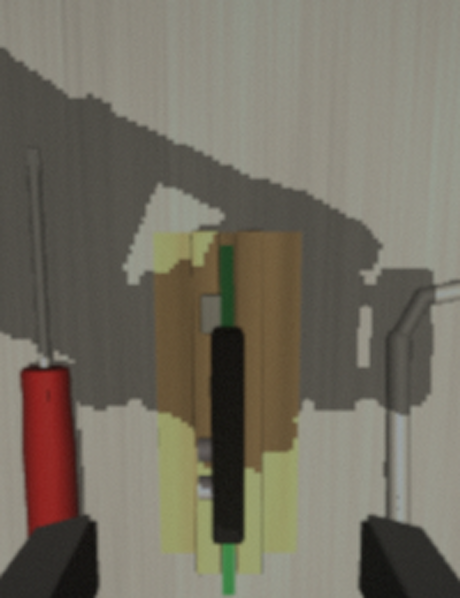

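Run:
```python
from h import *
print(onplane("w5",[(319,326/2.3),(319.4,543/2.3)],117),onplane("w5",[(319,246/2.3),(319.4,596/2.3)],93))
print(tri([("w5",(319,326/2.3)),("w2",(326.8,78.3))]),tri([("w5",(319.4,543/2.3)),("w2",(327.8,166))]))
```

```text
[[ 537.11628706 -152.89792305  117.        ]
 [ 537.52232806 -233.74249374  117.        ]] [[ 537.09008887 -125.25942414   93.        ]
 [ 537.57462119 -265.40205206   93.        ]]
(array([ 537.35326196, -154.25494291,  101.09853701]), array([ 0.2800291 ,  0.03498064, -0.30454716, -0.03104878])) (array([ 537.22225469, -234.1386925 ,  115.79327581]), array([-0.34771806, -0.03899017,  0.37760488,  0.03370042]))
```

Call:
servo_tool(
  series=[
    [-0.1,0,2,0,0,0.001],
    [-0.1,0,4,0,0,0.001],
    [-0.1,0,6,0,0,0.001],
    [-0.1,0,8,0,0,0.001],
    [-0.1,0,9.5,0,0,0.001],
    [-0.1,0,10.5,0,0,0.001],
    [-0.1,0,11,0,0,0.001],
    [-0.1,0,11.3,0,0,0.001],
    [-0.1,0,11.3,0,0,0.001],
    [-0.1,0,11.3,0,0,0.001],
  ],
)

```text
clock: 5.85
eef_pos: [537.0, -196.2, 87.4]
eef_rot: [3.141, 0.0, 1.57]
wrist_force: [-0.3, 0.1, -0.0]
finger_gap: 59.9
```

Call:
servo_tool(
  series=[
    [0,0,0,0,0,0],
    [0,0,0,0,0,0],
    [0,0,0,0,0,0],
    [0,0,0,0,0,0],
    [0,0,0,0,0,0],
    [0,0,0,0,0,0],
    [0,0,0,0,0,0],
    [0,0,0,0,0,0],
    [0,0,0,0,0,0],
    [0,0,0,0,0,0],
  ],
  gripper=0.6,
  grip_force=20,
)

```text
clock: 6.68
eef_pos: [536.6, -196.2, 86.5]
eef_rot: [-3.142, -0.0, 1.57]
wrist_force: [-0.2, 0.4, -0.2]
finger_gap: 6.2
```

Run:
```python
from h import *
print(read_state()["finger_gap"]);shot("scene","s6");shot("wrist","w6");crop("s6",270,120,390,240,"s6a",5);
```

```text
6.2098019348701285
s6a scale 5
```

View pics/s6a.png

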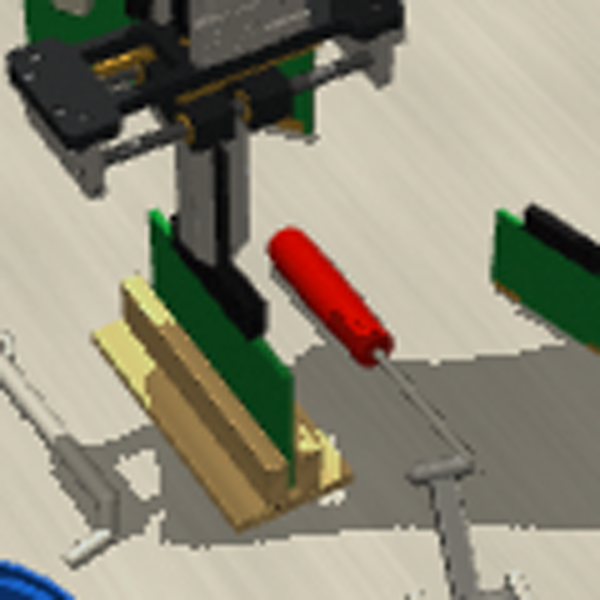

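View pics/w6.png

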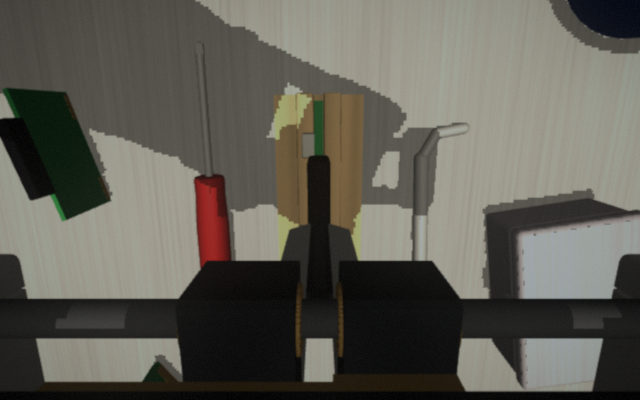

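Call:
servo_tool(
  series=[
    [0,0,0,0,0,0],
    [0,0,0,0,0,0],
    [0,0,0,0,0,0],
    [0,0,0,0,0,0],
    [0,0,0,0,0,0],
    [0,0,0,0,0,0],
    [0,0,0,0,0,0],
    [0,0,0,0,0,0],
    [0,0,0,0,0,0],
    [0,0,0,0,0,0],
  ],
  gripper=0.3,
  grip_force=25,
)

```text
clock: 7.62
eef_pos: [536.6, -196.2, 86.6]
eef_rot: [3.142, 0.0, 1.57]
wrist_force: [0.5, 0.5, 0.7]
finger_gap: 2.9
```

Run:
```python
from h import *
s=read_state();print(s["finger_gap"],s["eef_pos"]);shot("scene","s7");shot("wrist","w7");crop("s7",285,130,345,190,"s7a",10);
im=cv2.imread("pics/w7.png");cv2.imwrite("pics/w7g.png",np.uint8(255*(im/255.)**0.5));crop("w7g",250,80,390,400,"w7a",1.8)
for z in (117,86): print(proj("s7",[[537,-195,z],[537,-155,z],[537,-235,z]]))
```

```text
2.898854950222132 [ 536.62602111 -196.17442079   86.55756412]
s7a scale 10
w7a scale 1.8
[[312.64336541 170.85493487]
 [320.59232192 180.66015785]
 [304.97869471 161.40038507]]
[[312.93900537 179.6030621 ]
 [320.74924787 189.38983251]
 [305.40320211 170.16018289]]
```

View pics/s7a.png

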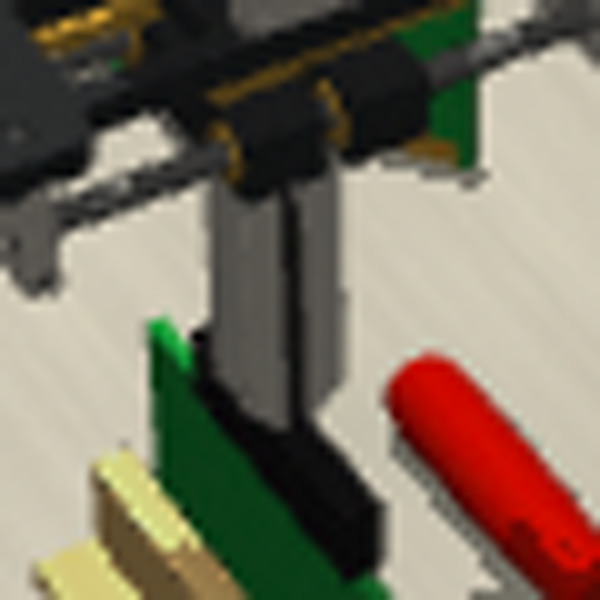

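View pics/w7a.png

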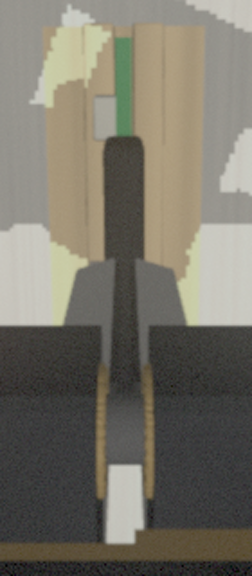

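The fingers close with no resistance, and in the scene view their tips sit at the top of the bar around z 112, not at 86. I'll open them and measure where the tips really are against the stated TCP.

Call:
servo_tool(
  series=[
    [0,0,0,0,0,0],
    [0,0,0,0,0,0],
    [0,0,0,0,0,0],
    [0,0,0,0,0,0],
    [0,0,0,0,0,0],
    [0,0,0,0,0,0],
    [0,0,0,0,0,0],
    [0,0,0,0,0,0],
    [0,0,0,0,0,0],
    [0,0,0,0,0,0],
  ],
  gripper=4.0,
)

```text
clock: 8.55
eef_pos: [536.6, -196.2, 86.5]
eef_rot: [3.142, -0.0, 1.57]
wrist_force: [0.4, -0.4, 0.6]
finger_gap: 40.0
```

Run:
```python
from h import *
s=read_state();print(s["finger_gap"],s["eef_pos"]);shot("scene","s8");shot("wrist","w8");crop("s8",275,110,355,190,"s8a",7.5);
im=cv2.imread("pics/w8.png");cv2.imwrite("pics/w8g.png",np.uint8(255*(im/255.)**0.5));crop("w8g",220,100,420,300,"w8a",3)
for z in (117,100,86.5): print(proj("s8",[[557,-195,z],[517,-195,z]]),proj("w8",[[557,-188,z],[517,-188,z]]))
```

```text
39.958589625812756 [ 536.60225969 -196.19451469   86.53687851]
s8a scale 7.5
w8a scale 3
[[305.62920617 173.7075595 ]
 [319.58570166 168.03152031]] [[356.99549976 223.03590525]
 [281.16527855 223.10099577]]
[[305.86287241 178.54035373]
 [319.68032931 172.87089548]] [[353.96610045 214.03034692]
 [284.20569909 214.0912051 ]]
[[306.04516311 182.31057499]
 [319.75416476 176.64693166]] [[351.88525178 207.84456481]
 [286.29415136 207.90241725]]
```

View pics/s8a.png

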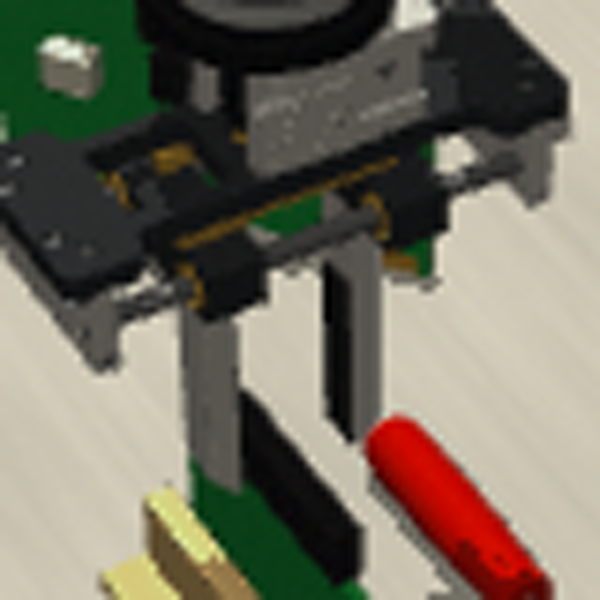

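View pics/w8a.png

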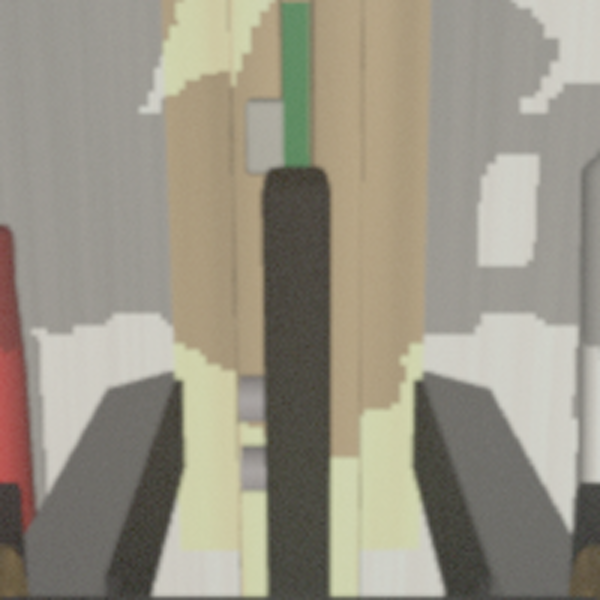

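In w8 the fingertips are at (281,225) and (358,225), which is about z 118, so they sit about 31 mm behind the reported TCP. I'll lower 32 mm more with the fingers straddling the bar. That is safe under either reading, since the stand top is at 38.

Call:
servo_tool(
  series=[
    [0,0.05,0.4,0,0,0],
    [0,0.05,0.8,0,0,0],
    [0.1,0.05,1.2,0,0,0],
    [0.1,0.05,1.6,0,0,0],
    [0.1,0.05,2.0,0,0,0],
    [0.1,0.05,2.4,0,0,0],
    [0.1,0.05,2.8,0,0,0],
    [0.1,0.05,3.1,0,0,0],
    [0.1,0.05,3.1,0,0,0],
    [0.1,0.05,3.1,0,0,0],
  ],
)

```text
clock: 9.48
eef_pos: [537.1, -195.2, 55.4]
eef_rot: [-3.141, -0.0, 1.57]
wrist_force: [-0.2, -0.6, -1.3]
finger_gap: 39.8
```

Call:
servo_tool(
  series=[
    [0,0,0,0,0,0],
    [0,0,0,0,0,0],
    [0,0,0,0,0,0],
    [0,0,0,0,0,0],
    [0,0,0,0,0,0],
    [0,0,0,0,0,0],
    [0,0,0,0,0,0],
    [0,0,0,0,0,0],
    [0,0,0,0,0,0],
    [0,0,0,0,0,0],
  ],
  gripper=0.6,
  grip_force=20,
)

```text
clock: 10.32
eef_pos: [537.1, -195.2, 55.7]
eef_rot: [3.142, 0.0, 1.57]
wrist_force: [-1.4, -0.3, 2.4]
finger_gap: 12.1
```

Run:
```python
from h import *
s=read_state();print(s["finger_gap"],s["eef_pos"],s["wrist_force"],s["moment"]);shot("scene","s9");shot("wrist","w9");crop("s9",275,110,355,190,"s9a",7.5);
```

```text
12.08518072846258 [ 537.10319034 -195.1918546    55.66448213] [-1.42208304 -0.25313944  2.44067002] [-0.06390582  0.30473788  0.05157758]
s9a scale 7.5
```

View pics/s9a.png

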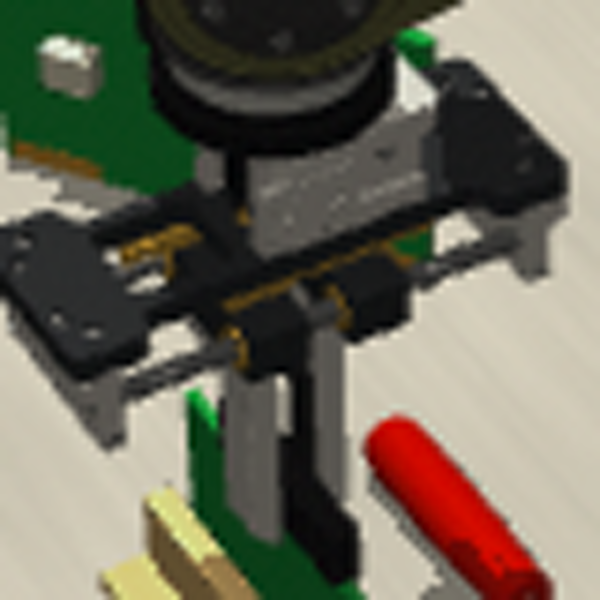

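Gap is 12.1 mm and the bar is gripped. Lifting straight out.

Call:
servo_tool(
  series=[
    [0,0,-0.4,0,0,0],
    [0,0,-1,0,0,0],
    [0,0,-2,0,0,0],
    [0,0,-3.5,0,0,0],
    [0,0,-5.5,0,0,0],
    [0,0,-8,0,0,0],
    [0,0,-10.5,0,0,0],
    [0,0,-13,0,0,0],
    [0,0,-15.5,0,0,0],
    [0,0,-17.5,0,0,0],
  ],
)

```text
clock: 11.25
eef_pos: [537.2, -195.2, 233.6]
eef_rot: [3.14, 0.001, 1.57]
wrist_force: [0.3, 0.6, -2.2]
finger_gap: 11.8
```

Run:
```python
from h import *
camera("scene");camera("scene");shot("scene","s10");crop("s10",250,60,400,230,"s10a",3.5)
plan([574.7,140.1,230],np.pi/2-.28);print(read_state()["moment"])
```

```text
s10a scale 3.5
tool shift cm [33.545  3.69   0.153] rot [0.0027 0.0007 0.279 ] at [ 537.45 -195.31  231.8 ] [3.1391e+00 1.1000e-03 1.5698e+00] t 11.4 gap 11.84 F [ 0.   0.4 -3.1]
[-0.04275846 -0.16176312 -0.04034968]
```

View pics/s10a.png

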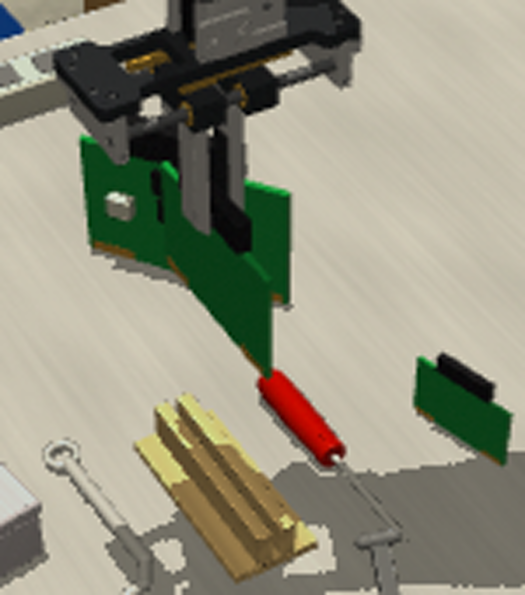

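Call:
servo_tool(
  series=[
    [1.5,0.2,0.1,0,0,0.01],
    [4,0.5,0.1,0,0,0.03],
    [7.5,0.9,0.1,0,0,0.06],
    [11,1.3,0.1,0,0,0.09],
    [14.5,1.7,0.1,0,0,0.12],
    [18,2.1,0.1,0,0,0.15],
    [21.5,2.5,0.1,0,0,0.18],
    [25,2.9,0.1,0,0,0.21],
    [28.5,3.2,0.1,0,0,0.24],
    [31.5,3.5,0.1,0,0,0.265],
  ],
)

```text
clock: 12.23
eef_pos: [571.6, 122.0, 227.6]
eef_rot: [-3.139, 0.001, 1.304]
wrist_force: [0.3, -0.1, -2.4]
finger_gap: 11.9
```

Run:
```python
from h import *
camera("scene");camera("scene");camera("scene")
plan([574.7,140.1,175],np.pi/2-.28)
```

```text
tool shift cm [ 1.874 -0.177  5.242] rot [-0.0028  0.0011  0.0168] at [571.68 121.56 227.44] [-3.1388e+00  1.1000e-03  1.3076e+00] t 12.38 gap 11.63 F [ 1.  -0.7 -3.3]
```

Call:
servo_tool(
  series=[
    [0.8,-0.1,0,-0.0028,0.001,0.01],
    [1.5,-0.18,0.6,-0.0028,0.001,0.0168],
    [1.87,-0.18,1.5,-0.0028,0.001,0.0168],
    [1.87,-0.18,2.5,-0.0028,0.001,0.0168],
    [1.87,-0.18,3.5,-0.0028,0.001,0.0168],
    [1.87,-0.18,4.5,-0.0028,0.001,0.0168],
    [1.87,-0.18,5.2,-0.0028,0.001,0.0168],
    [1.87,-0.18,5.7,-0.0028,0.001,0.0168],
    [1.87,-0.18,5.9,-0.0028,0.001,0.0168],
    [1.87,-0.18,5.9,-0.0028,0.001,0.0168],
  ],
)

```text
clock: 13.22
eef_pos: [575.5, 138.2, 170.2]
eef_rot: [3.139, -0.001, 1.288]
wrist_force: [-0.4, 0.2, -2.4]
finger_gap: 11.8
```

Run:
```python
from h import *
shot("scene","s11");shot("top","t11");shot("wrist","w11");crop("s11",310,190,450,360,"s11a",3.5);crop("w11",180,80,460,260,"w11a",2.8)
crop("t11",190,160,310,240,"t11a",6)
plan([574.7,140.1,150],np.pi/2-.28);print(read_state()["moment"])
```

```text
s11a scale 3.5
w11a scale 2.8
t11a scale 6
tool shift cm [ 0.137 -0.167  2.107] rot [ 0.0036 -0.0014 -0.0028] at [575.84 138.31 171.07] [ 3.138e+00 -1.400e-03  1.288e+00] t 13.37 gap 12.05 F [ 1.1 -0.3 -2.5]
[-0.11085742 -0.04857942 -0.006563  ]
```

View pics/s11a.png

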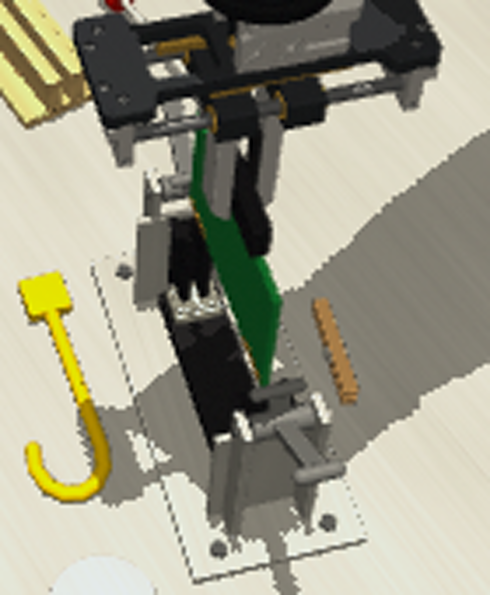

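View pics/w11a.png

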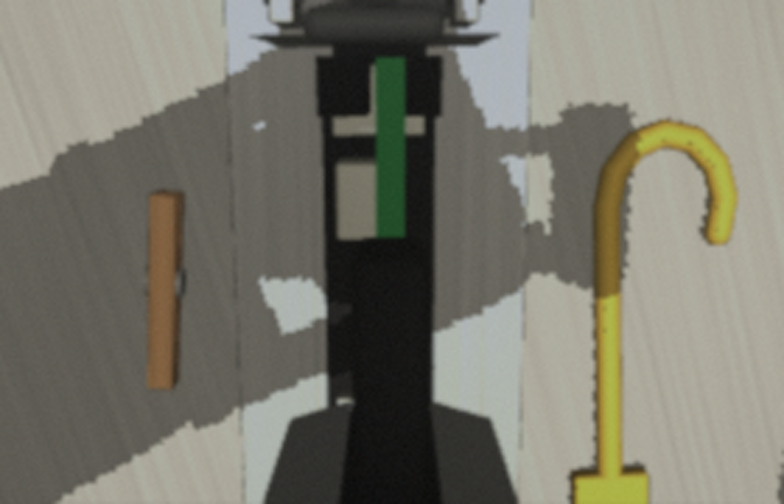

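View pics/t11a.png

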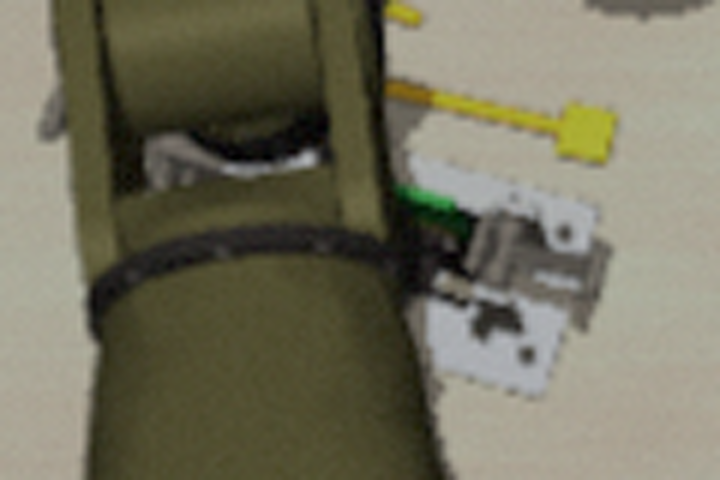

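In w11 the card edge is at u=319.5 and the lead-in's middle at u=315.4, so the card has to shift about 2.8 mm toward tool −y. I'll apply that and enter slowly.

Call:
servo_tool(
  series=[
    [0,-0.15,0,0,0,0],
    [0.06,-0.28,0,0,0,0],
    [0.06,-0.28,0.3,0,0,0],
    [0.06,-0.28,0.6,0,0,0],
    [0.06,-0.28,0.9,0,0,0],
    [0.06,-0.28,1.2,0,0,0],
    [0.06,-0.28,1.5,0,0,0],
    [0.06,-0.28,1.5,0,0,0],
    [0.06,-0.28,1.5,0,0,0],
    [0.06,-0.28,1.5,0,0,0],
  ],
)

```text
clock: 14.2
eef_pos: [573.2, 139.7, 155.7]
eef_rot: [3.139, -0.001, 1.288]
wrist_force: [-0.6, 0.4, -2.8]
finger_gap: 12.1
```

Run:
```python
from h import *
shot("scene","s12");shot("wrist","w12");crop("s12",340,190,420,330,"s12a",4.2);
im=cv2.imread("pics/w12.png");cv2.imwrite("pics/w12.png",np.uint8(255*(im/255.)**0.5))
crop("w12",260,80,380,200,"w12a",5)
plan([574.7,140.1,150],np.pi/2-.28);print(read_state()["moment"])
```

```text
s12a scale 4.2
w12a scale 5
tool shift cm [0.082 0.132 0.573] rot [ 0.003  -0.0011 -0.0027] at [573.19 139.68 155.72] [ 3.1386e+00 -1.1000e-03  1.2881e+00] t 14.3 gap 12.11 F [ 0.4  0.1 -2.8]
[-0.0694127  -0.05723978 -0.07160652]
```

View pics/w12a.png

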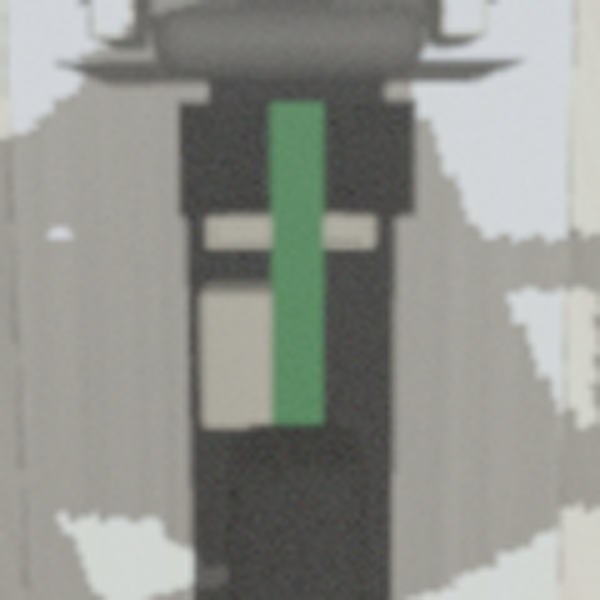

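View pics/s12a.png

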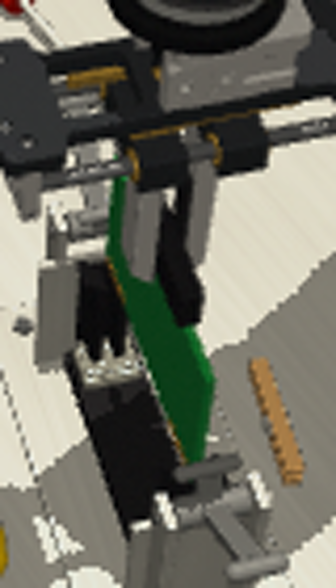

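Aligned in w12: card middle at crop 298, lead-in middle at crop 297.5. I'll descend gently and watch the force.

Call:
servo_tool(
  series=[
    [0,0,0.15,0,0,0],
    [0,0,0.3,0,0,0],
    [0,0,0.45,0,0,0],
    [0,0,0.6,0,0,0],
    [0,0,0.75,0,0,0],
    [0,0,0.9,0,0,0],
    [0,0,1.05,0,0,0],
    [0,0,1.2,0,0,0],
    [0,0,1.2,0,0,0],
    [0,0,1.2,0,0,0],
  ],
)

```text
clock: 15.13
eef_pos: [573.1, 139.7, 143.4]
eef_rot: [3.139, -0.001, 1.288]
wrist_force: [-0.2, 0.2, -2.4]
finger_gap: 11.6
```

Call:
servo_tool(
  series=[
    [0,0,0.1,0,0,0],
    [0,0,0.2,0,0,0],
    [0,0,0.3,0,0,0],
    [0,0,0.4,0,0,0],
    [0,0,0.5,0,0,0],
    [0,0,0.6,0,0,0],
    [0,0,0.7,0,0,0],
    [0,0,0.8,0,0,0],
    [0,0,0.8,0,0,0],
    [0,0,0.8,0,0,0],
  ],
)

```text
clock: 15.97
eef_pos: [573.2, 139.7, 135.5]
eef_rot: [3.139, -0.001, 1.288]
wrist_force: [0.2, 0.0, -2.7]
finger_gap: 12.0
```

Run:
```python
from h import *
plan([573,139.7,150],np.pi/2-.28);print(read_state()["moment"])
```

```text
tool shift cm [-0.002 -0.012 -1.451] rot [ 0.0027 -0.001  -0.0028] at [573.16 139.68 135.49] [ 3.1389e+00 -1.0000e-03  1.2880e+00] t 15.97 gap 12.02 F [ 0.2  0.  -2.7]
[-0.0357529  -0.06757672 -0.01607103]
```

Call:
servo_tool(
  series=[
    [0,0,0.2,0,0,0],
    [0,0,0.4,0,0,0],
    [0,0,0.6,0,0,0],
    [0,0,0.8,0,0,0],
    [0,0,1.0,0,0,0],
    [0,0,1.2,0,0,0],
    [0,0,1.4,0,0,0],
    [0,0,1.6,0,0,0],
    [0,0,1.8,0,0,0],
    [0,0,1.8,0,0,0],
  ],
)

```text
clock: 16.8
eef_pos: [573.1, 139.6, 117.0]
eef_rot: [3.139, -0.001, 1.288]
wrist_force: [1.1, -0.2, -3.0]
finger_gap: 11.8
```

Run:
```python
from h import *
plan([573,139.7,150],np.pi/2-.28);print(read_state()["moment"])
shot("scene","s13");crop("s13",340,190,420,330,"s13a",4.2)
```

```text
tool shift cm [ 0.008 -0.    -3.296] rot [ 0.0022 -0.0008 -0.0028] at [573.06 139.63 117.04] [ 3.1394e+00 -8.0000e-04  1.2880e+00] t 16.8 gap 11.76 F [ 1.1 -0.2 -3. ]
[-0.04016607 -0.05040864 -0.00660793]
s13a scale 4.2
```

View pics/s13a.png

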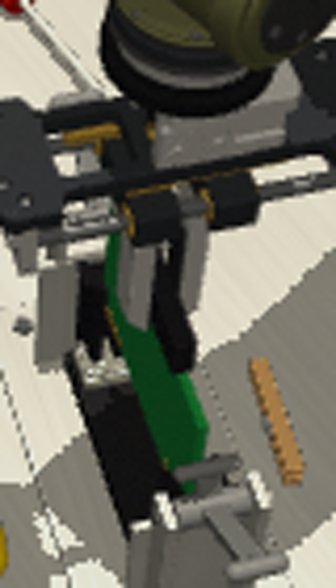

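Call:
servo_tool(
  series=[
    [0,0,0.2,0,0,0],
    [0,0,0.4,0,0,0],
    [0,0,0.6,0,0,0],
    [0,0,0.8,0,0,0],
    [0,0,1.0,0,0,0],
    [0,0,1.2,0,0,0],
    [0,0,1.4,0,0,0],
    [0,0,1.6,0,0,0],
    [0,0,1.8,0,0,0],
    [0,0,1.8,0,0,0],
  ],
)

```text
clock: 17.68
eef_pos: [573.1, 139.6, 99.0]
eef_rot: [3.139, -0.001, 1.288]
wrist_force: [-0.0, 0.1, -2.3]
finger_gap: 11.9
```

Call:
servo_tool(
  series=[
    [0,0,0.15,0,0,0],
    [0,0,0.3,0,0,0],
    [0,0,0.45,0,0,0],
    [0,0,0.6,0,0,0],
    [0,0,0.75,0,0,0],
    [0,0,0.9,0,0,0],
    [0,0,1.05,0,0,0],
    [0,0,1.2,0,0,0],
    [0,0,1.2,0,0,0],
    [0,0,1.2,0,0,0],
  ],
)

```text
clock: 18.52
eef_pos: [573.3, 139.7, 87.5]
eef_rot: [3.139, -0.001, 1.288]
wrist_force: [-0.1, -0.2, -2.8]
finger_gap: 11.9
```

Call:
servo_tool(
  series=[
    [0,0,0.08,0,0,0],
    [0,0,0.16,0,0,0],
    [0,0,0.24,0,0,0],
    [0,0,0.32,0,0,0],
    [0,0,0.4,0,0,0],
    [0,0,0.48,0,0,0],
    [0,0,0.56,0,0,0],
    [0,0,0.6,0,0,0],
    [0,0,0.6,0,0,0],
    [0,0,0.6,0,0,0],
  ],
)

```text
clock: 19.35
eef_pos: [573.3, 139.7, 81.6]
eef_rot: [3.139, -0.001, 1.288]
wrist_force: [-0.4, -1.3, -2.9]
finger_gap: 11.6
```

Call:
servo_tool(
  series=[
    [0,0,0.03,0,0,0],
    [0,0,0.06,0,0,0],
    [0,0,0.09,0,0,0],
    [0,0,0.12,0,0,0],
    [0,0,0.15,0,0,0],
    [0,0,0.18,0,0,0],
    [0,0,0.2,0,0,0],
    [0,0,0.2,0,0,0],
    [0,0,0.2,0,0,0],
    [0,0,0.2,0,0,0],
  ],
)

```text
clock: 20.18
eef_pos: [573.4, 139.7, 79.5]
eef_rot: [3.139, -0.001, 1.288]
wrist_force: [0.0, -0.4, -2.4]
finger_gap: 11.7
```

Call:
servo_tool(
  series=[
    [0,0,0.02,0,0,0],
    [0,0,0.04,0,0,0],
    [0,0,0.06,0,0,0],
    [0,0,0.08,0,0,0],
    [0,0,0.1,0,0,0],
    [0,0,0.1,0,0,0],
    [0,0,0.1,0,0,0],
    [0,0,0.1,0,0,0],
    [0,0,0.1,0,0,0],
    [0,0,0.1,0,0,0],
  ],
  grip_force=10,
)

```text
clock: 21.02
eef_pos: [573.3, 139.7, 78.5]
eef_rot: [3.139, -0.001, 1.288]
wrist_force: [-0.1, 0.4, -3.1]
finger_gap: 12.0
```

Call:
servo_tool(
  series=[
    [0,0,0.02,0,0,0],
    [0,0,0.04,0,0,0],
    [0,0,0.06,0,0,0],
    [0,0,0.06,0,0,0],
    [0,0,0.06,0,0,0],
    [0,0,0.06,0,0,0],
    [0,0,0.06,0,0,0],
    [0,0,0.06,0,0,0],
    [0,0,0.06,0,0,0],
    [0,0,0.06,0,0,0],
  ],
)

```text
clock: 21.85
eef_pos: [573.4, 139.7, 78.0]
eef_rot: [3.139, -0.001, 1.288]
wrist_force: [-0.2, 1.5, -1.0]
finger_gap: 12.1
```

Call:
servo_tool(
  series=[
    [0,0,0.02,0,0,0],
    [0,0,0.04,0,0,0],
    [0,0,0.04,0,0,0],
    [0,0,0.04,0,0,0],
    [0,0,0.04,0,0,0],
    [0,0,0.04,0,0,0],
    [0,0,0.04,0,0,0],
    [0,0,0.04,0,0,0],
    [0,0,0.04,0,0,0],
    [0,0,0.04,0,0,0],
  ],
)

```text
clock: 22.68
eef_pos: [573.4, 139.8, 77.6]
eef_rot: [3.139, -0.001, 1.288]
wrist_force: [-0.8, 1.4, 1.3]
finger_gap: 12.0
```

Run:
```python
from h import *
plan([573,139.7,150],np.pi/2-.28);print(read_state()["moment"])
shot("scene","s14");crop("s14",330,190,430,340,"s14a",4)
```

```text
tool shift cm [-0.008 -0.016 -7.237] rot [ 0.003  -0.0012 -0.0027] at [573.41 139.76  77.63] [ 3.1386e+00 -1.2000e-03  1.2881e+00] t 22.68 gap 12.01 F [-0.8  1.4  1.3]
[ 0.19088894 -0.07445535 -0.02696642]
s14a scale 4
```

View pics/s14a.png

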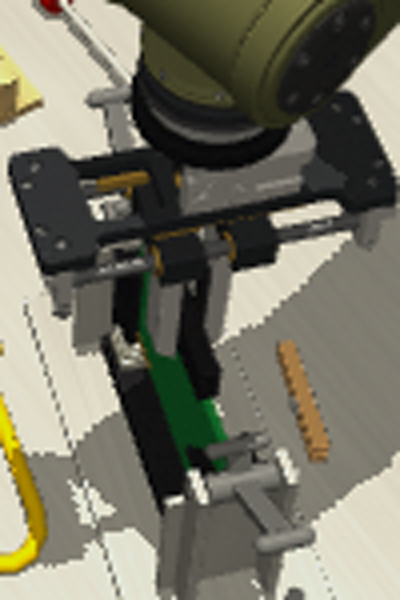

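Resting on the sockets: Fz went from −2.7 to +1.3 N at rep. z 77.6, where 77.7 was expected. Releasing.

Call:
servo_tool(
  series=[
    [0,0,0,0,0,0],
    [0,0,0,0,0,0],
    [0,0,0,0,0,0],
    [0,0,0,0,0,0],
    [0,0,-1,0,0,0],
    [0,0,-3,0,0,0],
    [0,0,-5.5,0,0,0],
    [0,0,-8,0,0,0],
    [0,0,-10.5,0,0,0],
    [0,0,-12.5,0,0,0],
  ],
  gripper=4,
)

```text
clock: 23.57
eef_pos: [573.2, 139.7, 205.5]
eef_rot: [3.137, -0.002, 1.288]
wrist_force: [1.4, 0.3, 0.6]
finger_gap: 39.9
```

Run:
```python
from h import *
camera("scene");shot("scene","s15");shot("wrist","w15");crop("s15",330,190,430,340,"s15a",4)
plan([573,139.7,150],np.pi/2-.28)
im=cv2.imread("pics/w15.png");cv2.imwrite("pics/w15.png",np.uint8(255*(im/255.)**0.5))
```

```text
s15a scale 4
tool shift cm [-0.031 -0.078  5.447] rot [ 0.0056 -0.0024 -0.0028] at [573.5  139.74 204.47] [ 3.136e+00 -2.400e-03  1.288e+00] t 23.72 gap 39.83 F [-0.5 -0.3 -0.8]
```

View pics/s15a.png

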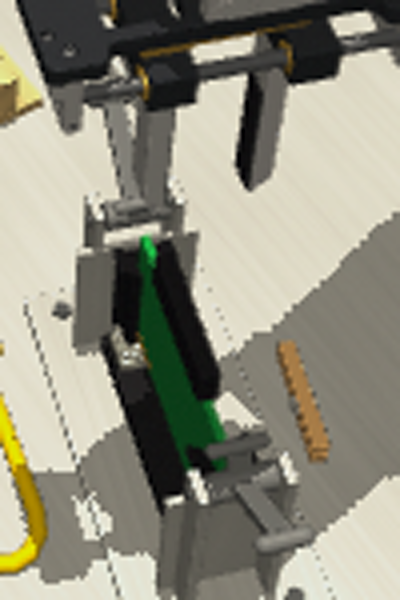

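View pics/w15.png

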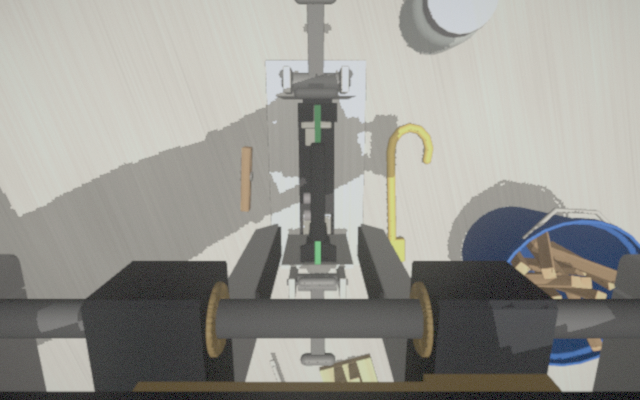

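The card stands free in the guides. Next the levers: I'll swing the right one part-way, then the left fully, then the right fully, so the card doesn't tilt in its guides. First I'll locate the knobs and go outside the right one with the fingers shut.

```bash
cat >> h.py <<'E'
YW=-0.28;YH=np.array([-np.sin(YW),np.cos(YW),0]);XH=np.array([np.cos(YW),np.sin(YW),0]);O=np.array([573.4,139.7,0])
def rk(y,tipz,x=0): # world rep TCP for finger centre at rack y, tip z
    return O+YH*y+XH*x+np.array([0,0,tipz-31.5])
def knob(th,side):
    f=.98-th; return side*(88+65*np.sin(f)),113+65*np.cos(f)
E
python3 - <<'E'
from h import *
for n,uv in [("w15",(318,358)),("w15",(316,0))]:
    for z in (149,155):
        p=onplane(n,uv,z)[0]-O; print(n,z,"rack x",(p@XH).round(1),"y",(p@YH).round(1))
for th in (0,.075,.15):
    for sd in (1,-1):
        y,z=knob(th,sd);print(th,y,z,proj("s15",O+YH*y+[0,0,z]).round(1),proj("t1",O+YH*y+[0,0,z]).round(1))
crop("s15",330,160,430,340,"s15b",3.3);crop("t1",190,160,300,240,"t1d",7)
plan(rk(-165,235),np.pi/2+YW)
E
```

```text
w15 149 rack x 0.4 y -140.5
w15 155 rack x 0.4 y -136.0
w15 149 rack x 0.1 y 140.1
w15 155 rack x 0.1 y 138.5
0 141.9823290819781 149.20646553980413 [[399.9 324.6]] [[199.3 178.3]]
0 -141.9823290819781 149.20646553980413 [[356.8 213.5]] [[290.1 204.9]]
0.075 139.11763507192381 153.1495626956711 [[399.6 322.2]] [[199.9 178.3]]
0.075 -139.11763507192381 153.1495626956711 [[357.2 213.3]] [[289.1 204.4]]
0.15 135.96553912214756 156.86692440463236 [[399.3 319.7]] [[200.6 178.3]]
0.15 -135.96553912214756 156.86692440463236 [[357.7 213.2]] [[288.  203.9]]
s15b scale 3.3
t1d scale 7
tool shift cm [-16.507   0.038   0.057] rot [ 0.0056 -0.0024 -0.0028] at [573.5  139.74 204.47] [ 3.136e+00 -2.400e-03  1.288e+00] t 23.72 gap 39.83 F [-0.5 -0.3 -0.8]
```

View pics/t1d.png

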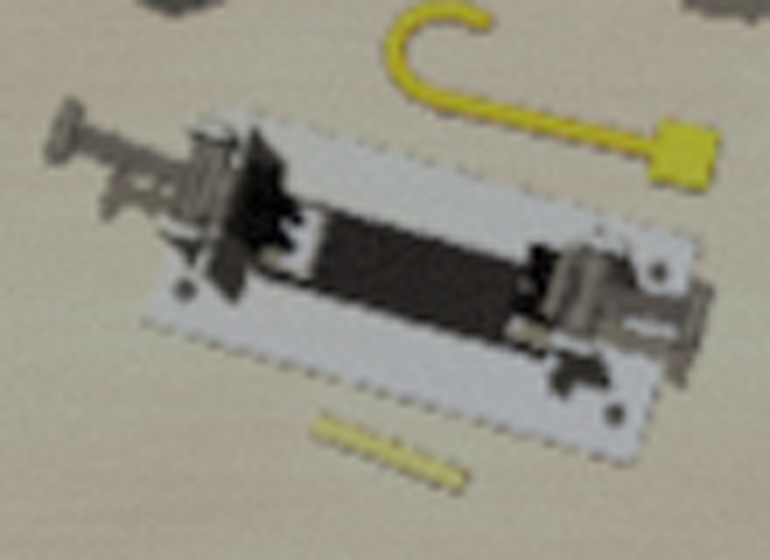

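View pics/s15b.png

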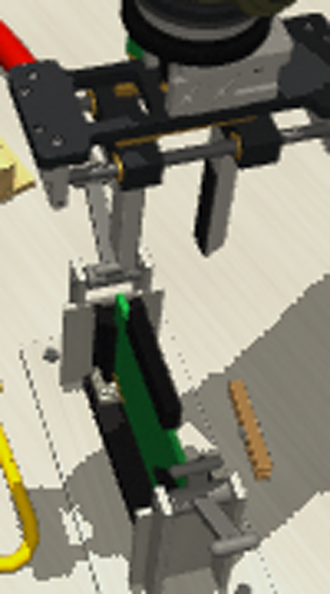

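Call:
servo_tool(
  series=[
    [-3,0,0,0.005,-0.002,-0.003],
    [-6.5,0,0,0.005,-0.002,-0.003],
    [-10,0,0,0.005,-0.002,-0.003],
    [-13.5,0,0,0.005,-0.002,-0.003],
    [-16.5,0,0,0.005,-0.002,-0.003],
    [-16.5,0,1.5,0.005,-0.002,-0.003],
    [-16.5,0,3.5,0.005,-0.002,-0.003],
    [-16.5,0,5.5,0.005,-0.002,-0.003],
    [-16.5,0,7,0.005,-0.002,-0.003],
    [-16.5,0,7.8,0.005,-0.002,-0.003],
  ],
  gripper=0,
)

```text
clock: 24.55
eef_pos: [525.8, -18.7, 121.6]
eef_rot: [-3.135, 0.002, 1.291]
wrist_force: [0.5, 0.8, -0.9]
finger_gap: 0.2
```

Run:
```python
from h import *
camera("scene");camera("scene");shot("wrist","w16");shot("scene","s16")
im=cv2.imread("pics/w16.png");cv2.imwrite("pics/w16.png",np.uint8(255*(im/255.)**0.5))
crop("w16",240,120,400,300,"w16a",3.3);crop("s16",320,150,420,300,"s16a",4)
plan(rk(-165,147),np.pi/2+YW)
```

```text
w16a scale 3.3
s16a scale 4
tool shift cm [0.003 0.05  0.93 ] rot [-0.002   0.0009  0.0003] at [527.34 -18.76 124.8 ] [-3.1396e+00  9.0000e-04  1.2911e+00] t 24.75 gap 0.67 F [-0.1 -0.3  0.2]
```

View pics/w16a.png

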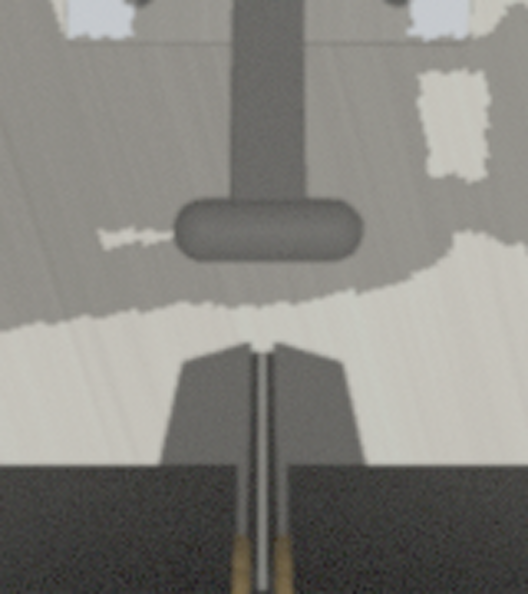

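View pics/s16a.png

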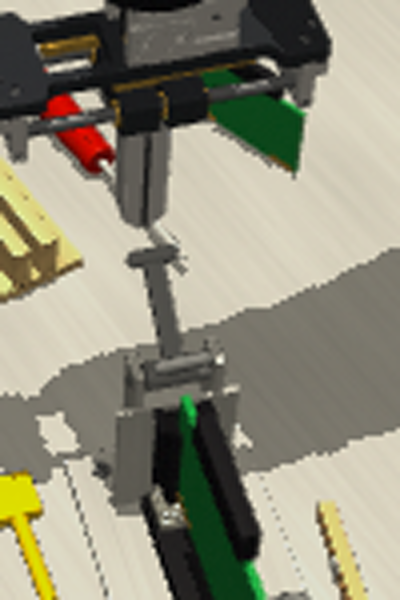

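Call:
servo_tool(
  series=[
    [0,0.05,0.4,0,0,0],
    [0,0.1,0.8,0,0,0],
    [0.6,0.1,0.8,0,0,0],
    [1.1,0.1,0.8,0,0,0],
    [1.4,0.1,0.8,0,0,0],
    [1.75,0.1,0.28,0,0,0],
    [2.1,0.1,-0.07,0,0,0],
    [2.45,0.1,-0.37,0,0,0],
    [2.8,0.1,-0.6,0,0,0],
    [3.15,0.1,-0.82,0,0,0],
  ],
)

```text
clock: 25.58
eef_pos: [536.9, 10.2, 133.8]
eef_rot: [-3.14, 0.004, 1.291]
wrist_force: [-6.8, -11.2, 11.8]
finger_gap: 0.2
```

Run:
```python
from h import *
shot("scene","s17");shot("wrist","w17")
im=cv2.imread("pics/w17.png");cv2.imwrite("pics/w17.png",np.uint8(255*(im/255.)**0.5))
crop("w17",240,120,400,300,"w17a",3.3);crop("s17",320,150,420,300,"s17a",4)
plan(rk(-133.5,164.5),np.pi/2+YW)
```

```text
w17a scale 3.3
s17a scale 4
tool shift cm [ 0.055 -0.085  0.102] rot [-0.0005  0.0029  0.0005] at [537.17  10.64 134.02] [-3.1411e+00  2.9000e-03  1.2913e+00] t 25.68 gap 0.44 F [-2.6 -9.   8.5]
```

View pics/w17a.png

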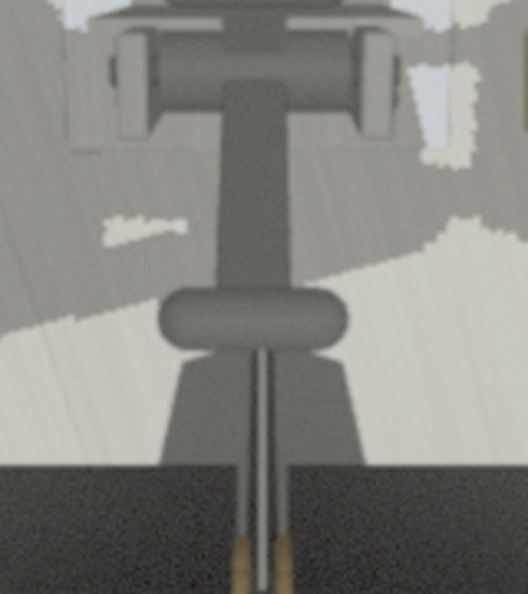

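View pics/s17a.png

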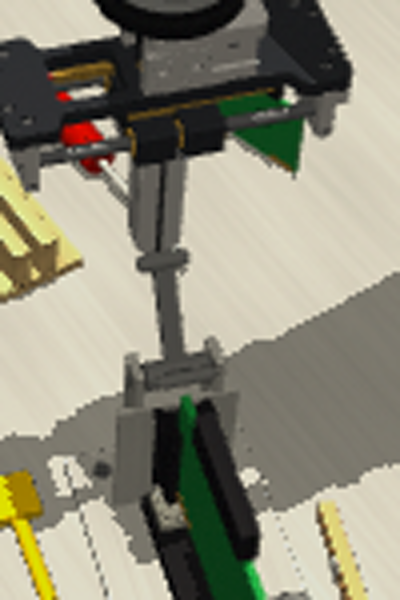

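Call:
servo_tool(
  series=[
    [0.3,0,-0.15,0,0,0],
    [0.6,0,-0.3,0,0,0],
    [0.9,0,-0.42,0,0,0],
    [1.2,0,-0.53,0,0,0],
    [1.5,0,-0.62,0,0,0],
    [1.8,0,-0.7,0,0,0],
    [2.1,0,-0.75,0,0,0],
    [2.3,0,-0.78,0,0,0],
    [2.5,0,-0.8,0,0,0],
    [2.5,0,-0.8,0,0,0],
  ],
)

```text
clock: 26.52
eef_pos: [544.2, 35.4, 141.2]
eef_rot: [-3.141, 0.001, 1.291]
wrist_force: [0.5, -3.5, 1.7]
finger_gap: 0.7
```

Call:
servo_tool(
  series=[
    [0.15,0,-0.02,0,0,0],
    [0.3,0,-0.04,0,0,0],
    [0.45,0,-0.05,0,0,0],
    [0.6,0,-0.06,0,0,0],
    [0.7,0,-0.06,0,0,0],
    [0.8,0,-0.06,0,0,0],
    [0.9,0,-0.06,0,0,0],
    [0.9,0,-0.06,0,0,0],
    [0.9,0,-0.06,0,0,0],
    [0.9,0,-0.06,0,0,0],
  ],
)

```text
clock: 27.35
eef_pos: [546.4, 43.2, 141.8]
eef_rot: [-3.14, 0.002, 1.291]
wrist_force: [-3.0, -9.4, 6.7]
finger_gap: 0.4
```

Run:
```python
from h import *
shot("scene","s18");shot("wrist","w18")
im=cv2.imread("pics/w18.png");cv2.imwrite("pics/w18.png",np.uint8(255*(im/255.)**0.5))
crop("w18",240,100,400,280,"w18a",3.3);crop("s18",320,150,420,300,"s18a",4)
plan(rk(-99.5,173.2),np.pi/2+YW)
```

```text
w18a scale 3.3
s18a scale 4
tool shift cm [ 0.072 -0.069  0.004] rot [-0.0014  0.0022 -0.    ] at [546.36  43.19 141.74] [-3.1402e+00  2.2000e-03  1.2908e+00] t 27.45 gap 0.56 F [-2.8 -8.3  7.5]
```

View pics/w18a.png

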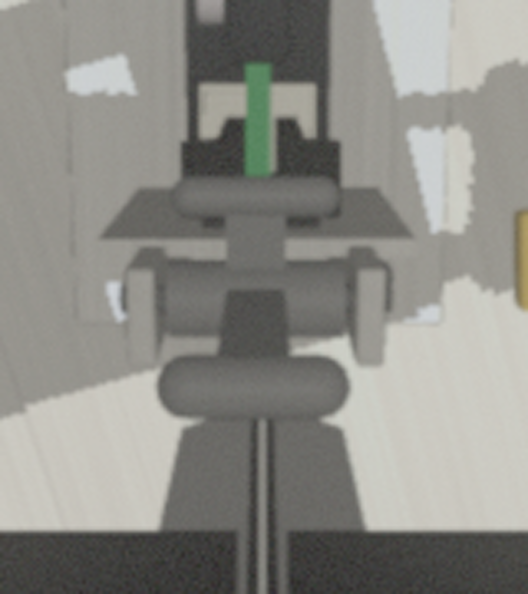

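View pics/s18a.png

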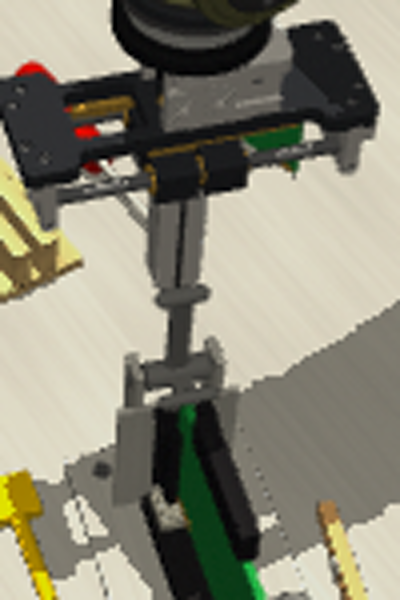

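Call:
servo_tool(
  series=[
    [-0.6,0,0,0,0,0],
    [-1.2,0,-1.5,0,0,0],
    [-1.2,0,-4.5,0,0,0],
    [1,0,-6.5,0,0,0],
    [5,0,-6.5,0,0,0],
    [9,0,-6.5,0,0,0],
    [13,0,-6.5,0,0,0],
    [17,0,-6.5,0,0,0],
    [21,0,-6.5,0,0,0],
    [24.5,0,-6.5,0,0,0],
  ],
)

```text
clock: 28.28
eef_pos: [613.8, 282.3, 205.2]
eef_rot: [-3.138, 0.001, 1.292]
wrist_force: [-0.4, -0.4, -0.3]
finger_gap: 0.8
```

Run:
```python
from h import *
camera("scene");camera("scene")
plan(rk(166,152),np.pi/2+YW)
```

```text
tool shift cm [1.616 0.193 8.321] rot [-0.0048  0.0012  0.0048] at [613.44 284.2  203.73] [-3.1367e+00  1.2000e-03  1.2956e+00] t 28.38 gap 0.38 F [ 0.5 -0.2 -0.4]
```

Call:
servo_tool(
  series=[
    [0.8,0.1,0,-0.002,0,0.002],
    [1.6,0.2,0,-0.004,0.001,0.004],
    [1.6,0.2,1.5,-0.004,0.001,0.004],
    [1.6,0.2,3.5,-0.004,0.001,0.004],
    [1.6,0.2,5.5,-0.004,0.001,0.004],
    [1.6,0.2,7,-0.004,0.001,0.004],
    [1.6,0.2,7.8,-0.004,0.001,0.004],
    [1.6,0.2,8.3,-0.004,0.001,0.004],
    [1.6,0.2,8.3,-0.004,0.001,0.004],
    [1.6,0.2,8.3,-0.004,0.001,0.004],
  ],
)

```text
clock: 29.22
eef_pos: [620.6, 294.1, 123.9]
eef_rot: [3.139, -0.001, 1.287]
wrist_force: [-0.9, 1.1, 0.6]
finger_gap: 0.3
```

Run:
```python
from h import *
shot("scene","s19");crop("s19",330,200,450,350,"s19a",4)
plan(rk(166,152),np.pi/2+YW)
for y,z in [(166,152),knob(.05,1)]: print(proj("s19",O+YH*y+[0,0,z]))
```

```text
s19a scale 4
tool shift cm [ 0.438 -0.275  0.356] rot [ 0.003  -0.001  -0.0041] at [620.68 294.25 124.06] [ 3.1386e+00 -1.0000e-03  1.2867e+00] t 29.27 gap 0.1 F [0.3 0.1 0.2]
[[404.5205681  335.24798105]]
[[399.73275887 323.0028654 ]]
```

View pics/s19a.png

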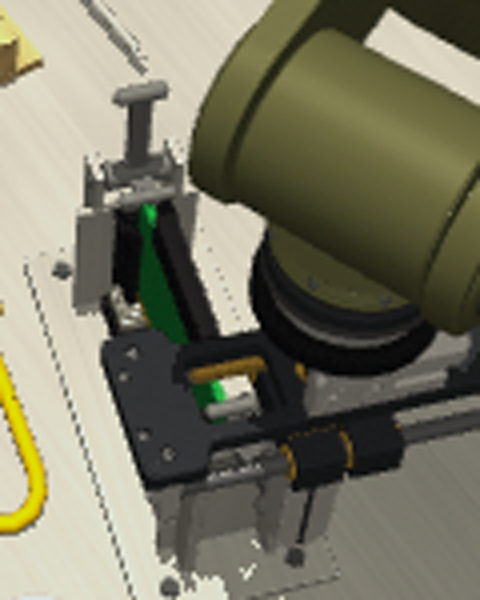

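Call:
servo_tool(
  series=[
    [0,-0.15,0.4,0.003,0,-0.004],
    [0,-0.25,0.75,0.003,0,-0.004],
    [-0.4,-0.25,0.75,0.003,0,-0.004],
    [-0.8,-0.25,0.75,0.003,0,-0.004],
    [-1.1,-0.25,0.5,0.003,0,-0.004],
    [-1.41,-0.25,0.21,0.003,0,-0.004],
    [-1.76,-0.25,-0.14,0.003,0,-0.004],
    [-2.11,-0.25,-0.44,0.003,0,-0.004],
    [-2.46,-0.25,-0.67,0.003,0,-0.004],
    [-2.81,-0.25,-0.89,0.003,0,-0.004],
  ],
)

```text
clock: 30.1
eef_pos: [611.0, 270.9, 135.3]
eef_rot: [3.138, -0.008, 1.293]
wrist_force: [1.3, 15.0, 14.8]
finger_gap: 0.3
```

Run:
```python
from h import *
shot("scene","s20");shot("wrist","w20");crop("s20",330,200,450,350,"s20a",4)
plan(rk(133.5,164.5),np.pi/2+YW)
```

```text
s20a scale 4
tool shift cm [-0.242 -0.016  0.242] rot [ 0.0035 -0.0072  0.0012] at [611.1  270.27 135.43] [ 3.1381 -0.0072  1.2921] t 30.2 gap 0.42 F [ 3.  11.4 12.5]
```

View pics/s20a.png

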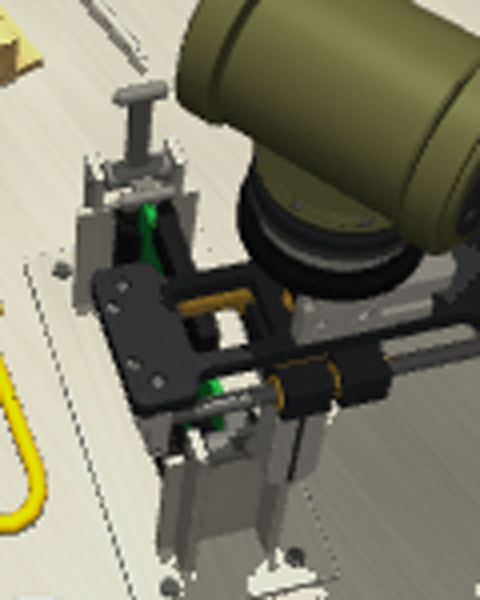

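View pics/w20.png

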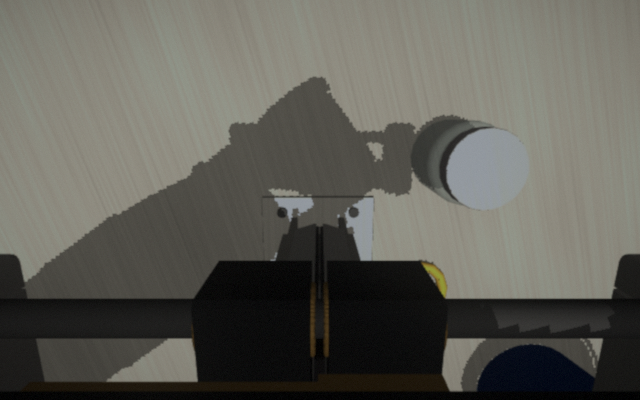

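Call:
servo_tool(
  series=[
    [-0.1,0,0.1,0,0,0],
    [-0.4,0,0.05,0,0,0],
    [-0.7,0,-0.1,0,0,0],
    [-1.0,0,-0.2,0,0,0],
    [-1.3,0,-0.3,0,0,0],
    [-1.6,0,-0.4,0,0,0],
    [-1.9,0,-0.45,0,0,0],
    [-2.2,0,-0.5,0,0,0],
    [-2.5,0,-0.53,0,0,0],
    [-2.5,0,-0.53,0,0,0],
  ],
)

```text
clock: 31.03
eef_pos: [603.3, 243.9, 138.0]
eef_rot: [3.141, -0.002, 1.291]
wrist_force: [1.1, 3.1, 2.9]
finger_gap: 0.1
```

Run:
```python
from h import *
shot("scene","s21");crop("s21",330,200,450,350,"s21a",4)
plan(rk(108.5,169.8),np.pi/2+YW)
```

```text
s21a scale 4
tool shift cm [ 0.011  0.016 -0.063] rot [-0.0003 -0.0009  0.0001] at [603.2  243.92 137.67] [-3.1413e+00 -9.0000e-04  1.2909e+00] t 31.08 gap 0.34 F [1.3 3.6 3.3]
```

View pics/s21a.png

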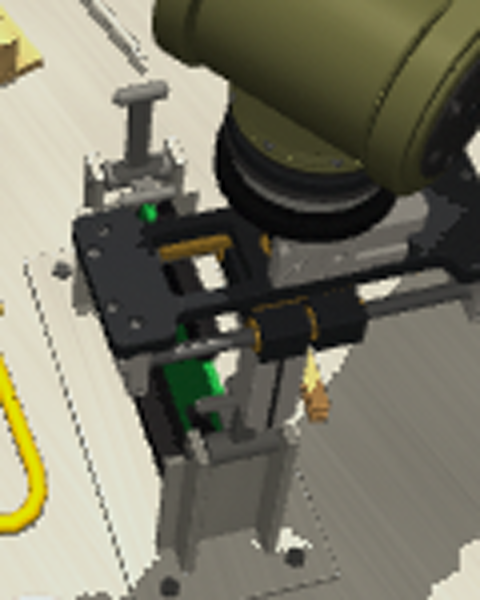

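Call:
servo_tool(
  series=[
    [-0.2,0,-0.05,0,0,0],
    [-0.4,0,-0.05,0,0,0],
    [-0.6,0,-0.05,0,0,0],
    [-0.8,0,-0.05,0,0,0],
    [-1.0,0,-0.05,0,0,0],
    [-1.1,0,-0.05,0,0,0],
    [-1.2,0,-0.05,0,0,0],
    [-1.2,0,-0.05,0,0,0],
    [-1.2,0,-0.05,0,0,0],
    [-1.2,0,-0.05,0,0,0],
  ],
)

```text
clock: 31.92
eef_pos: [600.2, 233.7, 138.3]
eef_rot: [3.141, -0.003, 1.292]
wrist_force: [3.7, 10.1, 4.9]
finger_gap: 0.1
```

Call:
servo_tool(
  series=[
    [-0.15,0,0,0,0,0],
    [-0.3,0,0,0,0,0],
    [-0.45,0,0.02,0,0,0],
    [-0.6,0,0.04,0,0,0],
    [-0.7,0,0.06,0,0,0],
    [-0.8,0,0.08,0,0,0],
    [-0.8,0,0.08,0,0,0],
    [-0.8,0,0.08,0,0,0],
    [-0.8,0,0.08,0,0,0],
    [-0.8,0,0.08,0,0,0],
  ],
)

```text
clock: 32.75
eef_pos: [598.0, 225.8, 137.6]
eef_rot: [3.141, -0.003, 1.292]
wrist_force: [2.8, 8.9, 5.5]
finger_gap: 0.4
```

Run:
```python
from h import *
shot("scene","s22");crop("s22",330,200,450,350,"s22a",4)
plan(rk(88.5,169.8),np.pi/2+YW)
```

```text
s22a scale 4
tool shift cm [-0.107  0.011 -0.071] rot [ 0.0004 -0.0026  0.0007] at [598.05 225.82 137.6 ] [ 3.1412e+00 -2.6000e-03  1.2915e+00] t 32.8 gap 0.44 F [3.4 8.7 5.6]
```

View pics/s22a.png

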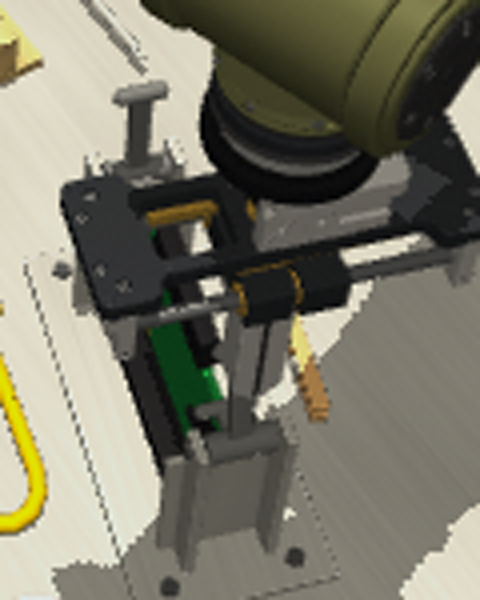

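Call:
servo_tool(
  series=[
    [-0.1,0,0.02,0,0,0],
    [-0.2,0,0.04,0,0,0],
    [-0.3,0,0.06,0,0,0],
    [-0.3,0,0.06,0,0,0],
    [-0.3,0,0.06,0,0,0],
    [-0.3,0,0.06,0,0,0],
    [-0.3,0,0.06,0,0,0],
    [-0.3,0,0.06,0,0,0],
    [-0.3,0,0.06,0,0,0],
    [-0.3,0,0.06,0,0,0],
  ],
)

```text
clock: 33.63
eef_pos: [597.9, 225.5, 137.6]
eef_rot: [3.139, -0.008, 1.293]
wrist_force: [9.4, 24.4, 6.0]
finger_gap: 0.6
```

Run:
```python
from h import *
plan(rk(86.8,169.8),np.pi/2+YW)
```

```text
tool shift cm [-0.246  0.015 -0.068] rot [ 0.0021 -0.0077  0.002 ] at [597.92 225.53 137.64] [ 3.1395 -0.0077  1.2928] t 33.63 gap 0.6 F [ 9.4 24.4  6. ]
```

The left lever is at its stop: force rose from 9 to 26 N over only 0.3 mm of motion. I'll back off, cross over high to the right side, and finish the right lever.

Call:
servo_tool(
  series=[
    [0.5,0,0,0,0,0],
    [1.5,0,0,0,0,0],
    [1.5,0,-2.5,0,0,0],
    [1.5,0,-5,0,0,0],
    [0,0,-6.7,0,0,0],
    [-4,0,-6.7,0,0,0],
    [-8,0,-6.7,0,0,0],
    [-11,0,-6.7,0,0,0],
    [-13,0,-6.7,0,0,0],
    [-13,0,-6.7,0,0,0],
  ],
)

```text
clock: 34.47
eef_pos: [560.1, 93.7, 203.0]
eef_rot: [-3.14, 0.001, 1.288]
wrist_force: [0.7, -0.4, 0.8]
finger_gap: 0.6
```

Run:
```python
from h import *
camera("scene");shot("scene","s23");shot("wrist","w23");crop("s23",330,200,450,350,"s23a",4)
im=cv2.imread("pics/w23.png");cv2.imwrite("pics/w23.png",np.uint8(255*(im/255.)**0.5))
plan(rk(-122,172),np.pi/2+YW)
```

```text
s23a scale 4
tool shift cm [-7.784  0.033  6.24 ] rot [-0.0019  0.0003  0.    ] at [560.99  97.34 202.87] [-3.1397e+00  3.0000e-04  1.2908e+00] t 34.62 gap 0.76 F [0.3 0.1 1. ]
```

View pics/s23a.png

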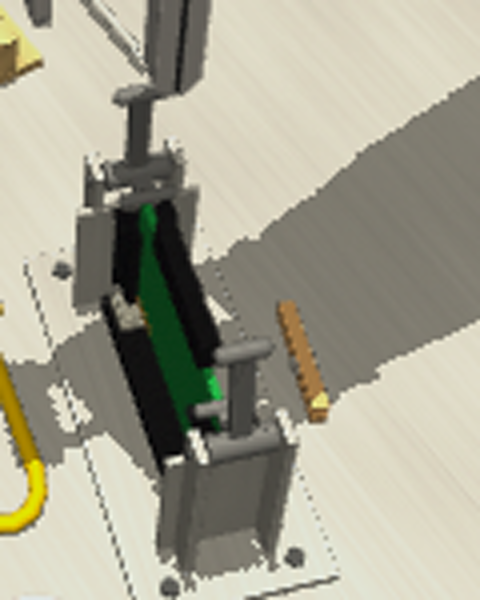

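View pics/w23.png

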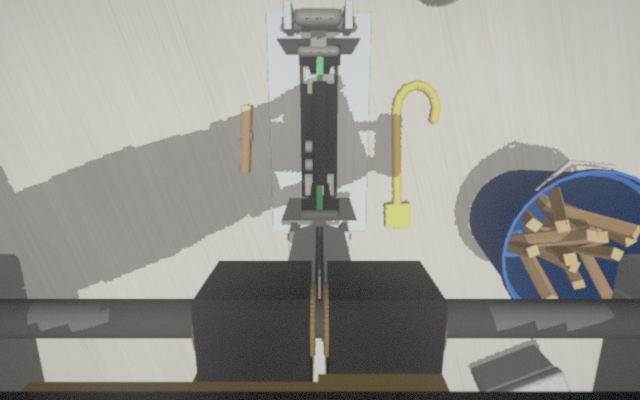

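Run:
```python
from h import *
for th in (1.0,1.1,1.2,1.25):
    y,z=knob(th,1);P=O+YH*y+[0,0,z];y2,z2=knob(th,-1);P2=O+YH*y2+[0,0,z2]
    print(th,"L",proj("s23",P).round(1),proj("w23",P).round(1),"R s23",proj("s23",P2).round(1))
```

```text
1.0 L [[391.6 291.7]] [[318.2  -2.1]] R s23 [[364.7 223.7]]
1.1 L [[390.5 289. ]] [[318.2  10. ]] R s23 [[365.6 226.1]]
1.2 L [[389.3 286.5]] [[318.2  21.9]] R s23 [[366.5 228.7]]
1.25 L [[388.8 285.4]] [[318.2  27.8]] R s23 [[366.9 230.1]]
```

Call:
servo_tool(
  series=[
    [-3,0,0,0,0,0],
    [-6,0,0,0,0,0],
    [-8,0,0,0,0,0],
    [-8,0,1,0,0,0],
    [-8,0,3,0,0,0],
    [-8,0,5,0,0,0],
    [-8,0,6,0,0,0],
    [-8,0,6.3,0,0,0],
    [-8,0,6.3,0,0,0],
    [-8,0,6.3,0,0,0],
  ],
)

```text
clock: 35.45
eef_pos: [539.2, 20.5, 140.8]
eef_rot: [-3.141, -0.0, 1.292]
wrist_force: [-0.1, -0.1, 0.0]
finger_gap: 0.4
```

Run:
```python
from h import *
plan(rk(-101,171.5),np.pi/2+YW)
```

```text
tool shift cm [ 2.3   -0.008  0.082] rot [-0.0005 -0.0002  0.0009] at [539.22  20.51 140.81] [-3.1411e+00 -2.0000e-04  1.2917e+00] t 35.45 gap 0.38 F [-0.1 -0.1  0. ]
```

Call:
servo_tool(
  series=[
    [0.6,0,0.1,0,0,0],
    [1.2,0,0.2,0,0,0],
    [1.8,0,0.2,0,0,0],
    [2.1,0,0.2,0,0,0],
    [2.3,0,0.2,0,0,0],
    [2.5,0,0.2,0,0,0],
    [2.7,0,0.2,0,0,0],
    [2.9,0,0.2,0,0,0],
    [3.1,0,0.2,0,0,0],
    [3.1,0,0.2,0,0,0],
  ],
)

```text
clock: 36.28
eef_pos: [547.4, 49.7, 138.4]
eef_rot: [-3.141, 0.0, 1.291]
wrist_force: [-0.9, -3.7, 4.4]
finger_gap: 0.6
```

Call:
servo_tool(
  series=[
    [0.1,0,0.02,0,0,0],
    [0.2,0,0.04,0,0,0],
    [0.3,0,0.06,0,0,0],
    [0.3,0,0.06,0,0,0],
    [0.3,0,0.06,0,0,0],
    [0.3,0,0.06,0,0,0],
    [0.3,0,0.06,0,0,0],
    [0.3,0,0.06,0,0,0],
    [0.3,0,0.06,0,0,0],
    [0.3,0,0.06,0,0,0],
  ],
)

```text
clock: 37.12
eef_pos: [548.2, 52.1, 138.0]
eef_rot: [-3.141, 0.001, 1.291]
wrist_force: [-3.2, -7.0, 6.4]
finger_gap: 0.4
```

Run:
```python
from h import *
plan(rk(-89,170),np.pi/2+YW)
```

```text
tool shift cm [ 0.213 -0.    -0.054] rot [-0.0005  0.0006 -0.0002] at [548.22  52.12 137.96] [-3.1411e+00  6.0000e-04  1.2906e+00] t 37.12 gap 0.4 F [-3.2 -7.   6.4]
```

Call:
servo_tool(
  series=[
    [0.08,0,0.02,0,0,0],
    [0.16,0,0.04,0,0,0],
    [0.24,0,0.06,0,0,0],
    [0.3,0,0.08,0,0,0],
    [0.3,0,0.08,0,0,0],
    [0.3,0,0.08,0,0,0],
    [0.3,0,0.08,0,0,0],
    [0.3,0,0.08,0,0,0],
    [0.3,0,0.08,0,0,0],
    [0.3,0,0.08,0,0,0],
  ],
)

```text
clock: 37.95
eef_pos: [549.1, 54.8, 137.3]
eef_rot: [-3.141, 0.001, 1.291]
wrist_force: [-3.4, -8.5, 7.9]
finger_gap: 0.3
```

Run:
```python
from h import *
plan(rk(-89,170),np.pi/2+YW)
```

```text
tool shift cm [-0.068 -0.013 -0.118] rot [-0.0002  0.0008 -0.0002] at [549.12  54.79 137.32] [-3.1414e+00  8.0000e-04  1.2905e+00] t 37.95 gap 0.28 F [-3.4 -8.5  7.9]
```

Call:
servo_tool(
  series=[
    [0.08,0,0.02,0,0,0],
    [0.16,0,0.04,0,0,0],
    [0.24,0,0.04,0,0,0],
    [0.24,0,0.04,0,0,0],
    [0.24,0,0.04,0,0,0],
    [0.24,0,0.04,0,0,0],
    [0.24,0,0.04,0,0,0],
    [0.24,0,0.04,0,0,0],
    [0.24,0,0.04,0,0,0],
    [0.24,0,0.04,0,0,0],
  ],
)

```text
clock: 38.78
eef_pos: [549.7, 56.7, 136.9]
eef_rot: [-3.141, 0.002, 1.29]
wrist_force: [-3.1, -10.3, 8.3]
finger_gap: 0.1
```

Call:
servo_tool(
  series=[
    [0.08,0,0.02,0,0,0],
    [0.16,0,0.04,0,0,0],
    [0.24,0,0.04,0,0,0],
    [0.24,0,0.04,0,0,0],
    [0.24,0,0.04,0,0,0],
    [0.24,0,0.04,0,0,0],
    [0.24,0,0.04,0,0,0],
    [0.24,0,0.04,0,0,0],
    [0.24,0,0.04,0,0,0],
    [0.24,0,0.04,0,0,0],
  ],
)

```text
clock: 39.62
eef_pos: [549.9, 57.0, 136.9]
eef_rot: [-3.141, 0.005, 1.29]
wrist_force: [-10.4, -24.9, 14.7]
finger_gap: 0.5
```

Run:
```python
from h import *
plan(rk(-89,170),np.pi/2+YW)
```

```text
tool shift cm [-0.3   -0.027 -0.16 ] rot [-0.0005  0.0051 -0.0011] at [549.89  56.97 136.88] [-3.1411  0.0051  1.2897] t 39.62 gap 0.47 F [-10.4 -24.9  14.7]
```

The right lever is at its stop too: the force jumped to 27 N at y −86. Backing off and checking both ends.

Call:
servo_tool(
  series=[
    [-0.5,0,0,0,0,0],
    [-1.5,0,0,0,0,0],
    [-2.5,0,-1,0,0,0],
    [-2.5,0,-4,0,0,0],
    [-2.5,0,-7,0,0,0],
    [-1,0,-9,0,0,0],
    [1,0,-9,0,0,0],
    [1,0,-9,0,0,0],
    [1,0,-9,0,0,0],
    [1,0,-9,0,0,0],
  ],
)

```text
clock: 40.45
eef_pos: [552.7, 69.1, 225.6]
eef_rot: [-3.139, 0.0, 1.291]
wrist_force: [0.4, -0.3, -0.6]
finger_gap: 0.8
```

Run:
```python
from h import *
camera("top");shot("scene","s24");shot("wrist","w24");crop("s24",330,200,450,350,"s24a",4)
im=cv2.imread("pics/w24.png");cv2.imwrite("pics/w24.png",np.uint8(255*(im/255.)**0.5))
crop("w24",230,0,410,250,"w24a",2.4)
plan(rk(-89,170),np.pi/2+YW)
for th in (1.1,1.2):
  for sd in (1,-1):
    y,z=knob(th,sd);P=O+YH*y+[0,0,z];print(th,sd,proj("s24",P).round(1),proj("w24",P).round(1))
for h in (0,-6):
  print(h,[proj("s24",O+YH*y+[0,0,127+h+12]).round(1).tolist() for y in (40,-40)],[proj("s24",O+YH*y+[0,0,115+h]).round(1).tolist() for y in (70,-70)])
```

```text
s24a scale 4
w24a scale 2.4
tool shift cm [-1.538  0.039  8.716] rot [-0.0019  0.0002 -0.0004] at [552.85  69.02 225.65] [-3.1397e+00  2.0000e-04  1.2903e+00] t 40.6 gap 0.55 F [1.  0.5 0. ]
1.1 1 [[390.5 289. ]] [[318.7 -29.2]]
1.1 -1 [[365.6 226.1]] [[318.9 210.2]]
1.2 1 [[389.3 286.5]] [[318.7 -17.7]]
1.2 -1 [[366.5 228.7]] [[318.9 201.5]]
0 [[[382.2, 282.9]], [[370.3, 251.9]]] [[[386.0, 301.8]], [[365.5, 247.8]]]
-6 [[[382.0, 284.6]], [[370.1, 253.6]]] [[[385.8, 303.3]], [[365.3, 249.5]]]
```

View pics/s24a.png

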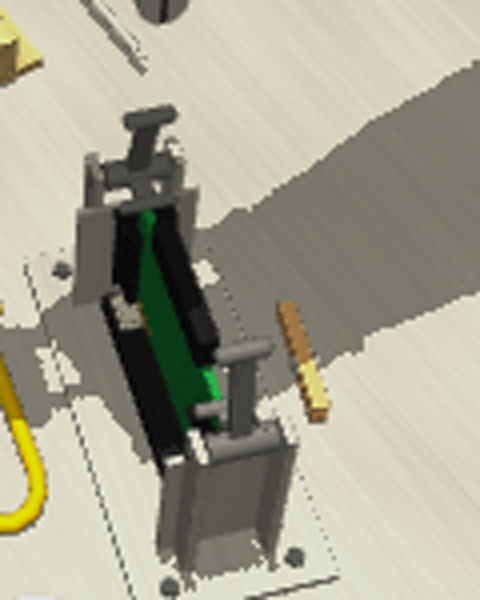

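View pics/w24a.png

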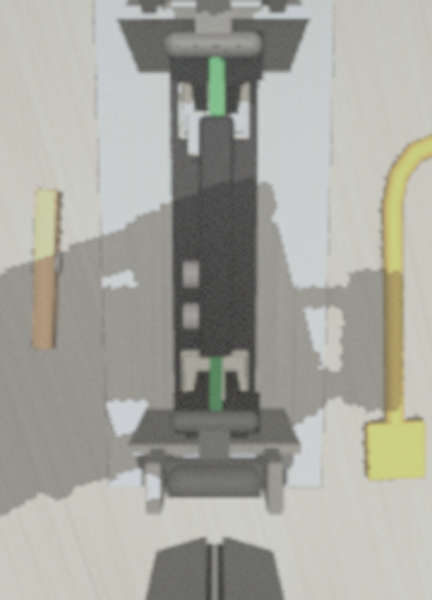

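Right knob sits where 1.2 rad predicts: seen at (367.5,228.8), predicted (366.5,228.7). The left one was pressed while the card's right end was still up, so I'll re-press it gently to make sure it is at its stop.

Call:
servo_tool(
  series=[
    [2,0,0,0,0,0],
    [5.5,0,0,0,0,0],
    [9,0,0,0,0,0],
    [12.5,0,0,0,0,0],
    [16,0,0,0,0,0],
    [18.4,0,0,0,0,0],
    [18.4,0,0.5,0,0,0],
    [18.4,0,2,0,0,0],
    [18.4,0,4,0,0,0],
    [18.4,0,5,0,0,0],
  ],
)

```text
clock: 41.43
eef_pos: [603.2, 245.6, 173.4]
eef_rot: [-3.138, 0.002, 1.291]
wrist_force: [0.6, -1.1, -1.8]
finger_gap: 0.6
```

Run:
```python
from h import *
camera("top");camera("top")
plan(rk(110,170),np.pi/2+YW)
```

```text
tool shift cm [0.015 0.082 3.546] rot [-0.0042  0.0021 -0.0005] at [603.13 245.53 173.96] [-3.1374e+00  2.1000e-03  1.2903e+00] t 41.53 gap 0.27 F [ 0.2 -1.1 -0.4]
```

Call:
servo_tool(
  series=[
    [0,0.05,1.5,0,0,0],
    [0,0.08,3,0,0,0],
    [0,0.08,3.6,0,0,0],
    [-0.6,0.08,3.6,0,0,0],
    [-1.2,0.08,3.6,0,0,0],
    [-1.6,0.08,3.6,0,0,0],
    [-1.8,0.08,3.6,0,0,0],
    [-1.9,0.08,3.6,0,0,0],
    [-2.0,0.08,3.6,0,0,0],
    [-2.0,0.08,3.6,0,0,0],
  ],
)

```text
clock: 42.37
eef_pos: [599.4, 227.4, 140.6]
eef_rot: [-3.141, -0.001, 1.291]
wrist_force: [0.9, 1.5, 0.9]
finger_gap: 0.9
```

Run:
```python
from h import *
plan(rk(89.3,169.8),np.pi/2+YW)
```

```text
tool shift cm [-0.218 -0.072  0.233] rot [-0.0002 -0.0012  0.0002] at [599.37 227.42 140.64] [-3.1414e+00 -1.2000e-03  1.2910e+00] t 42.37 gap 0.85 F [0.9 1.5 0.9]
```

Call:
servo_tool(
  series=[
    [-0.1,-0.05,0.1,0,0,0],
    [-0.15,-0.07,0.2,0,0,0],
    [-0.2,-0.07,0.2,0,0,0],
    [-0.3,-0.07,0.2,0,0,0],
    [-0.4,-0.07,0.2,0,0,0],
    [-0.45,-0.07,0.2,0,0,0],
    [-0.45,-0.07,0.2,0,0,0],
    [-0.45,-0.07,0.2,0,0,0],
    [-0.45,-0.07,0.2,0,0,0],
    [-0.45,-0.07,0.2,0,0,0],
  ],
)

```text
clock: 43.2
eef_pos: [598.0, 225.5, 138.7]
eef_rot: [3.141, -0.005, 1.292]
wrist_force: [6.8, 15.1, 1.7]
finger_gap: 0.7
```

Run:
```python
from h import *
plan(rk(89.3,169.8),np.pi/2+YW)
```

```text
tool shift cm [0.002 0.011 0.037] rot [ 0.001  -0.0049  0.0015] at [597.97 225.53 138.67] [ 3.1406 -0.0049  1.2923] t 43.2 gap 0.66 F [ 6.8 15.1  1.7]
```

The left lever stops at the same place (y 225.5) as before, so it is at its stop. Retracting well clear for the final look.

Call:
servo_tool(
  series=[
    [0.5,0,0,0,0,0],
    [1.5,0,0,0,0,0],
    [2,0,-2,0,0,0],
    [2,0,-5,0,0,0],
    [2,0,-8,0,0,0],
    [0,0,-10.5,0,0,0],
    [-4,0,-11,0,0,0],
    [-8,0,-11,0,0,0],
    [-12,0,-11,0,0,0],
    [-15,0,-11,0,0,0],
  ],
)

```text
clock: 44.03
eef_pos: [554.9, 76.7, 247.9]
eef_rot: [-3.14, 0.001, 1.29]
wrist_force: [0.6, -0.4, -0.4]
finger_gap: 0.6
```

Run:
```python
from h import *
camera("top");camera("top");shot("scene","s25");shot("wrist","w25")
im=cv2.imread("pics/w25.png");cv2.imwrite("pics/w25.png",np.uint8(255*(im/255.)**0.5))
crop("w25",230,0,410,225,"w25a",2.6);crop("s25",330,200,450,350,"s25a",4)
s=read_state();print(s["clock"],s["eef_pos"],s["wrist_force"])
for th in (1.1,1.2):
  for sd in (1,-1):
    y,z=knob(th,sd);P=O+YH*y+[0,0,z];print(th,sd,proj("w25",P).round(1))
# bar top end corners heights
for h in (0,-6):
  print(h,[proj("w25",O+YH*y+[0,0,139+h]).round(1).tolist() for y in (40,-40)],[proj("s25",O+XH*x+YH*40+[0,0,z+h]).round(1).tolist() for x,z in ((6,139),(6,115),(-6,139))])
```

```text
w25a scale 2.6
s25a scale 4
44.2333 [555.95637796  78.66257522 248.05659173] [ 0.62805122  0.79123195 -0.93093862]
1.1 1 [[317.6  -3.1]]
1.1 -1 [[318.3 213.3]]
1.2 1 [[317.7   7.1]]
1.2 -1 [[318.3 205.3]]
0 [[[318.0, 63.4]], [[318.3, 158.0]]] [[[379.4, 283.5]], [[378.5, 290.0]], [[385.1, 282.3]]]
-6 [[[318.1, 64.3]], [[318.3, 157.2]]] [[[379.2, 285.2]], [[378.3, 291.6]], [[384.8, 283.9]]]
```

View pics/w25a.png

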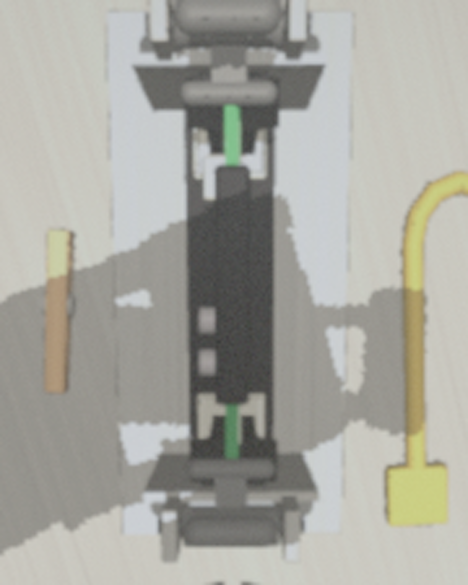

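View pics/s25.png

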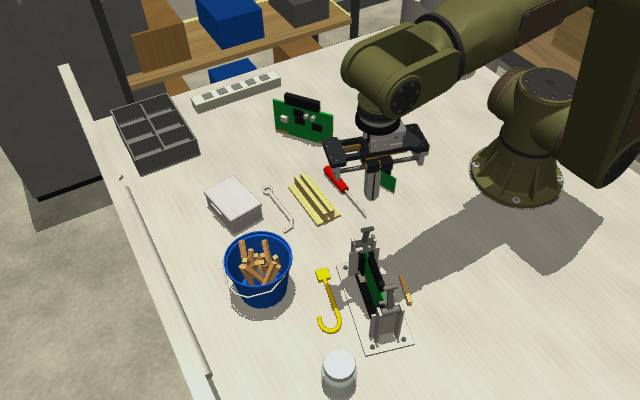

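Both knobs match 1.2 rad: left at row 6 (predicted 7), right at row 203 (predicted 205). As a last check, I'll compare the card's height before and after in the scene camera.

Run:
```python
from h import *
a=cv2.imread("pics/s15.png");b=cv2.imread("pics/s25.png")
f=lambda im:cv2.resize(im[240:310,355:400],None,fx=8,fy=8,interpolation=cv2.INTER_CUBIC)
cv2.imwrite("pics/cmp.png",np.hstack([f(a),f(b)]))
# shift of bar's near end patch
ga,gb=[cv2.cvtColor(x,cv2.COLOR_BGR2GRAY) for x in (a,b)]
for (u0,v0,u1,v1) in [(372,272,388,292)]:
    t=cv2.resize(ga[v0:v1,u0:u1],None,fx=8,fy=8,interpolation=cv2.INTER_CUBIC);w=cv2.resize(gb[v0-4:v1+5,u0-3:u1+3],None,fx=8,fy=8,interpolation=cv2.INTER_CUBIC)
    r=cv2.matchTemplate(w,t,cv2.TM_CCOEFF_NORMED);_,m,_,l=cv2.minMaxLoc(r);print(m,(l[0]/8-3,l[1]/8-4))
```

```text
0.8878291249275208 (-1.375, -2.25)
```

View pics/cmp.png

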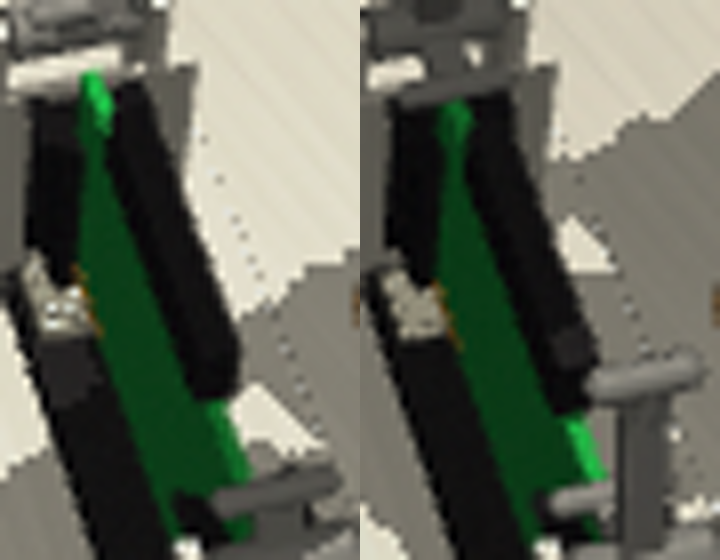

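The near end of the bar dropped about 1.9 px, where 1.7 px means 6 mm, so the card is home. The correlation match was misled by the lever and shadow in the patch. Handing in.

```bash
python3 -c "
from cell import *
s=read_state();print(s['clock'],s['qd'].round(3));print(sign_off())"
```

```text
44.2333 [ 0.03   0.017 -0.013  0.002 -0.002  0.003]
the job is handed in; nothing more can be done
None
```

I moved the middle-sized card from the stand into the rack and swung both ejector levers to their stops, so the card is pressed home. I handed the job in at 44.2 s of the 72 s allowed.

**What I did:** I slid the card down the guides and felt no side load. It came to rest on the sockets with about 4 N of contact. After letting go, I swung the right lever to about 1.0 rad, the left fully, the right fully, then pressed the left again to confirm.

**Last checks:**
- **Levers:** both stopped hard at 26–27 N, and the left stopped at the same place when pressed again. The knob images match 1.2 rad to about 2 px.
- **Card height:** the near end of the grip bar dropped about 1.9 px in the scene view, where 6 mm should be about 1.7 px. I read this from one view of the near end only, because the rollers hid the far end.
- **Other items:** everything else on the bench looked unmoved in the last scene view, and the gripper was clear of it all.

**What failed or disagreed:**
- **First grasp:** it closed on nothing, because the real fingertips sit about 31 mm behind the reported tool point. I measured that and corrected for it.
- **Wrist camera:** it was about 1 mm off sideways, which I corrected by lining the card up with the guide in the same picture.
- **Automatic image match:** the before/after match of the bar gave a different shift (−1.4, −2.3 px). I discounted it because the lever and shadow had changed inside the patch it compared.

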